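# Charge the label applicator with a row of tubs

## Robot

A 7-joint arm with a two-finger parallel gripper is mounted at the origin on the work surface. World frame = base frame: x ahead of the robot, y to its left, z up, the work surface at z = 0. Lengths are in m, angles in rad, forces in N, time in s.
With the tool pointing down it reaches from about 0.35 to 0.9 m from the base axis. Payload 8.1 kg.
Tool frame: the origin (TCP) lies on the centre line of the jaws, within the pads' length; the fingertips stand 14 mm ahead of it and the grasp point (between the pads) lies 5 mm behind it; z points along the fingers, y is the direction in which the jaws open and shut (so a half turn about z gives the same grasp; the last joint's range is limited). The gripper opens to 92 mm and grips with 3 to 60 N. Pads are 19 mm wide; open, the fingers measure 130 mm over their backs; the gripper's body (75 mm by 190 mm) begins 47 mm behind the grasp point.
Start: joints at [1.018, 0.434, 0.025, 1.573, -0.012, 1.134, -0.075], TCP at [0.272, -0.563, 0.206] pointing down, gripper open.
Joint ranges: [-2.62, 2.62], [-0.44, 2.09], [-1.27, 1.32], [0.08, 2.57], [-1.32, 4.46], [0.12, 2], [-2.74, 2.74]. Speed limits (rad/s): [2.22, 2.22, 3.01, 3.01, 3.14, 3.14, 3.14].

## Interface

Orientations are given as a rotation vector (axis times angle).
In Python, from cell import observe, eyes, arm gives the robot as it stands.
- The arm moves only by the tool step_arm, never from a script. Its argument "series" is a list that holds one entry, the list of rows, each a list of 5 numbers: the finger opening in m, from 0 to 0.0918, then the shift along the world's x, y, z in m, then the turn about the world's z in degrees. In form: [[[hand, dx, dy, dz, spin], ...]]. A call has 1 to 20 rows; each row is the pose to reach, as a shift and turn from the pose measured when the call began; what a row does not reach only later rows make up. A row lasts 1/12 s, in which the tool goes at most 41.7 mm and 7.16 degrees, less where a joint would pass 70% of its speed; a pose out of reach is approached as far as the arm can. A call with a gripper value outside its range is refused whole. The fingers move at their own pace and stop on an object; "squeeze" is the grip in N (left out, the last holds). Time passes only in rows, so rows that repeat a pose let the fingers close. It gives the time, the measured TCP pose, the force and the opening at its end, in the units of the state.
- observe(): the state, without advancing time (a new reading comes with each control period).
- eyes.get_image(name): name is "scene" or "side" or "wrist"; returns (picture, depth): 400x640x3 uint8, red, green, blue; 400x640 float32, m along the optical axis (not along the pixel's ray), 0 where there is no reading.
- eyes.camera_params(name): a dict with "intrinsics" (3x3 intrinsics, pixels), "distortion" ([k1, k2, p1, p2, k3] as OpenCV has them; the pictures are not rectified), "position" and "attitude" of the camera in the world. Camera axes: x right, y down, z forward; pixel columns grow to the right and rows downward; lengths in m; the calibration is good to about 2 mm. A picture is of the moment at which its call begins: read the wrist's pose just before it. camera_params takes no time and is no camera call; for the wrist camera it gives the pose at the moment of the call.
- arm.sign_off(): hands the job in, once; it reports no verdict.
The state is a dict: "clock": time; "joints": joint angles; "dq": joint speeds; "joint_efforts": joint torques, N m; "position": TCP position; "ee_rot": TCP orientation; "force": force on the tool from outside, world axes, zero at the start; "ft_torque": the same for the moment, N m; "width": opening from 0.0 (shut) to 1.0 (fully open).
Only numpy, scipy, OpenCV 4.12 (cv2) and the standard library are available. Lean on these libraries where they do the work, as an engineer would, in place of code of your own. Each camera call takes 0.05 s, during which the arm holds its last target.

## Task

Push the loose row of five coloured-lid tubs along the table into the applicator's feed lane as one block, from behind the last tub, keeping it straight and together, nothing lifted or tipped, and press it firmly against the red bumper for half a second so that its switch trips (about 10 N on the bumper; under 6 N does not count and over 16 N ruins it). Then, leaving the row there, slide the yellow gate fully shut behind the last tub. Leave everything else on the table alone.

Things in the scene. Friction and masses are not known exactly. Their poses are not given: they have to be found in the camera images.
- lane: fixed feed lane: two straight aluminium walls 14 mm high, 8 mm thick, 46 mm apart inside, standing on the table (no floor, no step), from x = 6 to 226 mm. Origin: on the table, mid-lane, in the gate's plane; x along the lane inwards (the way the row goes), y to the left of that, z up. Its place and turn vary. A white label applicator 190 mm high begins at x = 250 mm.
- stop: end stop of the lane: dark housing with a flat red bumper, 40 wide by 32 mm high, on a plunger. Origin: on the table, mid-lane, 220 mm inwards of the gate's plane; x along the lane inwards. The bumper face stands anywhere from 32 to 0 mm before this origin, preset anew each time and not measured: feel for it. It gives 0.1 mm per newton. Its switch trips at 6 N; over 16 N ruins it.
- gate (a joint): yellow sliding gate, 8 mm thick, across the lane mouth: 0 = open, 0.045 (m) = fully shut, its plate then spanning the lane from 3 to 31 mm above the table. Slides along the lane's +y, takes about 1.5 N, stays where left. Shut, its inner face lies at lane x = +4 mm; a tub in the way stops it.
- gate_handle (a point): middle of the gate's black upright square handle, 14 x 14 mm, from 30 to 64 mm above the table (this point is 50 mm above it); moves with the gate, on lane x = 0, from lane y = -95 mm (open) to -50 mm (shut).
- funnel (a point): entry of the funnel before the lane, on the table at lane x = -40 mm, y = 0: two slanted walls 14 mm high and 6 mm thick, about 66 mm apart inside here, narrowing to 46 mm at lane x = -8 mm.
- tub1_mid (a point): centre of tub 1 of the row (nearest the lane): lidded clear box full of sleeves, yellow lid, 36 mm along the row (its x), 42 mm wide (y), 40 mm high, about 60 g (varies), straight upright sides; the centre is 20 mm above the table. The tubs stand in a loose row before the lane mouth with gaps of a few mm; sliding the whole row takes some 1 to 4 N (slippery plastic).
- tub2_mid (a point): centre of tub 2 of the row (counted from the lane): lidded clear box full of sleeves, blue lid, 36 mm along the row (its x), 42 mm wide (y), 40 mm high, about 60 g (varies), straight upright sides; the centre is 20 mm above the table. The tubs stand in a loose row before the lane mouth with gaps of a few mm; sliding the whole row takes some 1 to 4 N (slippery plastic).
- tub3_mid (a point): centre of tub 3 of the row (counted from the lane): lidded clear box full of sleeves, red lid, 36 mm along the row (its x), 42 mm wide (y), 40 mm high, about 60 g (varies), straight upright sides; the centre is 20 mm above the table. The tubs stand in a loose row before the lane mouth with gaps of a few mm; sliding the whole row takes some 1 to 4 N (slippery plastic).
- tub4_mid (a point): centre of tub 4 of the row (counted from the lane): lidded clear box full of sleeves, purple lid, 36 mm along the row (its x), 42 mm wide (y), 40 mm high, about 60 g (varies), straight upright sides; the centre is 20 mm above the table. The tubs stand in a loose row before the lane mouth with gaps of a few mm; sliding the whole row takes some 1 to 4 N (slippery plastic).
- tub5_mid (a point): centre of tub 5 of the row (last, farthest from the lane): lidded clear box full of sleeves, orange lid, 36 mm along the row (its x), 42 mm wide (y), 40 mm high, about 60 g (varies), straight upright sides; the centre is 20 mm above the table. The tubs stand in a loose row before the lane mouth with gaps of a few mm; sliding the whole row takes some 1 to 4 N (slippery plastic).
- sparetub: bystander: spare tub of the same size (36 x 42 x 40 mm), white lid, empty, not part of the row; origin at the centre of its underside
- tool_yellow: bystander: walnut hand tool with yellow foam sleeve lying flat, 140 x 13 x 14 mm, along its x; origin at the centre of its underside
- tool_blue: bystander: walnut hand tool with blue foam sleeve lying flat, 140 x 13 x 14 mm, along its x; origin at the centre of its underside
- tape: bystander: blue roll of tape lying flat, 70 mm across, 19 mm high; origin at the centre of its underside
- jar: bystander: clear screw-top jar, 48 mm across, 60 mm high, grey cap; origin at the centre of its underside
- gaugeblock: bystander: dark steel block 50 x 30 x 20 mm; origin at the centre of its underside
Things that resemble listed ones, but are neither listed nor needed, are in the scene too. What is shaped like the part that bears tub1_mid but green is not meant.

How it is judged:
On the way, in this order (a step that is already met when the one before it is completed fails the run):
1. the whole row stands in the lane and is pressed on the bumper with at least 6 N (y of tub1_mid in the frame of lane between -0.006 and 0.006 m and angle between the x axis of each of tub1_mid, tub2_mid, tub3_mid, tub4_mid, tub5_mid and the x axis of lane, either way round below 0.12 rad and angle between each of tub1_mid, tub2_mid, tub3_mid, tub4_mid, tub5_mid's own z axis and vertical below 0.1 rad and y of tub2_mid in the frame of lane between -0.006 and 0.006 m and y of tub3_mid in the frame of lane between -0.006 and 0.006 m and y of tub4_mid in the frame of lane between -0.006 and 0.006 m and y of tub5_mid in the frame of lane between -0.006 and 0.006 m and x of tub5_mid in the frame of lane above 0.021 m and horizontal distance between tub1_mid and tub5_mid below 0.15 m and contact force between stop and anything else above 6 N), for 0.2 s.
2. the gate is slid fully shut behind the last tub (value of joint gate above 0.041 m), for 0.2 s.
At the end, for the whole second after the job is handed in: All five tubs upright and straight in the lane (within 6 mm of its middle line, 0.12 rad), one closed row (first and last centres under 150 mm apart), the last centre over 21 mm inside the gate plane, at rest; the gate shut (above 0.041 of 0.045 m) (y of tub1_mid in the frame of lane between -0.006 and 0.006 m and angle between the x axis of each of tub1_mid, tub2_mid, tub3_mid, tub4_mid, tub5_mid and the x axis of lane, either way round below 0.12 rad and angle between each of tub1_mid, tub2_mid, tub3_mid, tub4_mid, tub5_mid's own z axis and vertical below 0.1 rad and y of tub2_mid in the frame of lane between -0.006 and 0.006 m and y of tub3_mid in the frame of lane between -0.006 and 0.006 m and y of tub4_mid in the frame of lane between -0.006 and 0.006 m and y of tub5_mid in the frame of lane between -0.006 and 0.006 m and x of tub5_mid in the frame of lane above 0.021 m and horizontal distance between tub1_mid and tub5_mid below 0.15 m and value of joint gate above 0.041 m and linear speed of each of tub1, tub2, tub3, tub4, tub5 below 0.01 m/s); the robot touches nothing.
It fails at once if the bumper is pressed with more than 16 N (contact force between stop and anything else above 16 N).
It fails at once if a tub is lifted or tipped (height (world z) of any of tub1_mid, tub2_mid, tub3_mid, tub4_mid, tub5_mid above 0.032 m or angle between any of tub1_mid, tub2_mid, tub3_mid, tub4_mid, tub5_mid's own z axis and vertical above 0.3 rad).
It fails at once if the row buckles: a tub strays over 18 mm from the lane's line or twists over 0.35 rad (y of any of tub1_mid, tub2_mid, tub3_mid, tub4_mid, tub5_mid in the frame of lane above 0.018 m or y of any of tub1_mid, tub2_mid, tub3_mid, tub4_mid, tub5_mid in the frame of lane below -0.018 m or angle between the x axis of any of tub1_mid, tub2_mid, tub3_mid, tub4_mid, tub5_mid and the x axis of lane, either way round above 0.35 rad).
It fails at once if the row is pulled apart: neighbours over 25 mm apart (horizontal distance between tub1_mid and tub2_mid above 0.061 m or horizontal distance between tub2_mid and tub3_mid above 0.061 m or horizontal distance between tub3_mid and tub4_mid above 0.061 m or horizontal distance between tub4_mid and tub5_mid above 0.061 m).
It fails at once if a bystander is moved over 15 mm (distance of any of sparetub, tool_yellow, tool_blue, tape, jar, gaugeblock from where it was at the start of the episode above 0.015 m).
It also fails if it takes over 69 s, if anything falls off the work surface, if the arm or the gripper's body presses on something with over 40 N, if the wrist force passes 120 N, or if a joint passes its speed limit or range.

## Working session

There is one attempt and no reset: what is moved stays moved. The work goes in short steps, Python scripts to look and compute and a tool call to move; the robot and the scene stay as the last step left them, time stands still between calls to the robot, and variables do not carry over. Pictures are saved under pics/ and viewed, and the job is handed in when it is done.

Besides the shell and the picture viewer there is one more tool, called after ">>>" as name([rows], argument=value, ...), one row to a line, values as JSON. step_arm: Moves the arm, as the interface text tells. Its arguments: {"type":"object","properties":{"series":{"type":"array"},"squeeze":{"type":"number"}},"required":["series"]}

```bash
ls; mkdir -p pics
python3 - <<'E'
from cell import observe, eyes
import cv2
print(observe())
for n in ["scene","side","wrist"]:
    p=eyes.camera_params(n); print(n,p)
    im,d=eyes.get_image(n)
    cv2.imwrite(f"pics/{n}0.png",im[:,:,::-1])
E
```

```text
pics
{'clock': 0.0, 'joints': array([ 1.01840577,  0.4352186 ,  0.02497178,  1.57411248, -0.01163209,
        1.1339957 , -0.07510813]), 'dq': array([ 1.80302249e-03,  6.75525046e-04, -6.83795300e-05,  5.59697284e-04,
       -2.69615570e-05,  6.72814543e-04,  1.88037389e-03]), 'joint_efforts': array([-4.68771577e-04, -6.67839932e+01,  9.85440910e-01, -3.14459753e+01,
       -6.02378463e-02,  4.25973732e-02,  1.48578292e-04]), 'position': array([ 0.27145022, -0.56235834,  0.20484175]), 'ee_rot': array([-3.06102992e+00, -7.00111078e-01,  7.30142866e-04]), 'force': array([-0.42297848,  0.51850665, -0.23602346]), 'ft_torque': array([-0.04788527,  0.00841951, -0.00213933]), 'width': 1.0024508378692245}
scene {'intrinsics': array([[458.06162455,   0.        , 320.33511554],
       [  0.        , 458.06162455, 204.47579636],
       [  0.        ,   0.        ,   1.        ]]), 'distortion': array([-0.03091773,  0.        ,  0.        ,  0.        ,  0.        ]), 'position': array([ 1.18635945, -0.23214095,  0.64497072]), 'attitude': array([-1.92874419, -1.37450703,  0.64738578])}
side {'intrinsics': array([[446.69968404,   0.        , 319.20945773],
       [  0.        , 446.69968404, 197.71939881],
       [  0.        ,   0.        ,   1.        ]]), 'distortion': array([-0.0552603,  0.       ,  0.       ,  0.       ,  0.       ]), 'position': array([0.09665455, 0.45096374, 0.92123883]), 'attitude': array([-1.01568942,  2.57105418, -0.86167429])}
wrist {'intrinsics': array([[289.10682316,   0.        , 319.20550068],
       [  0.        , 289.10682316, 199.55454489],
       [  0.        ,   0.        ,   1.        ]]), 'distortion': array([-0.03149033,  0.        ,  0.        ,  0.        ,  0.        ]), 'position': array([ 0.33901024, -0.53152815,  0.38409784]), 'attitude': array([ 2.45329034, -1.5398268 , -0.21969579])}
```

View pics/scene0.png

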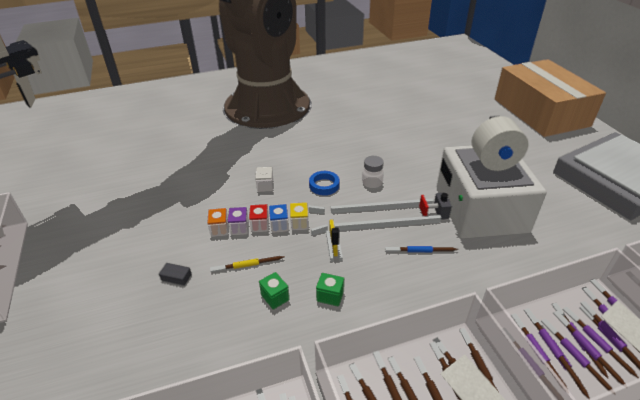

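View pics/side0.png

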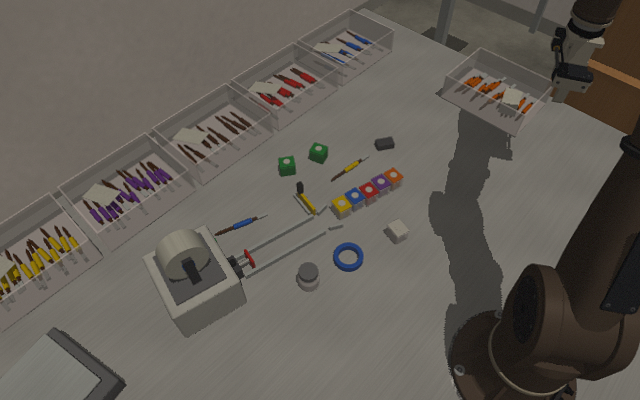

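View pics/wrist0.png

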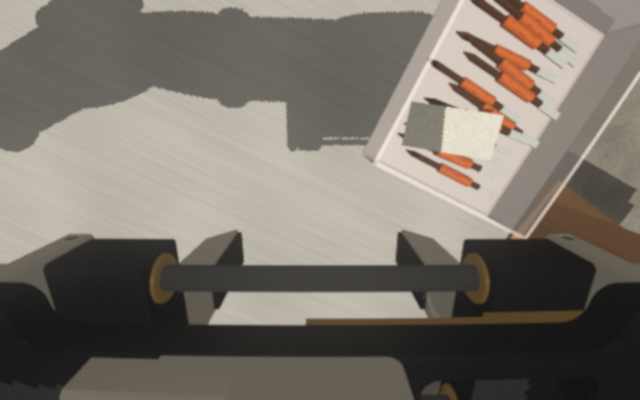

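The scene view shows the row: orange (217,218), purple (238,215), red (259,213), blue (279,214), yellow (299,211). The lane spans (325–440, 205–228), the red bumper is at (424,205) and the gate with its black handle at (334,235). The green tubs (274,290) and (330,289) are decoys. The spare tub (264,178) sits beside the row. Next I measure.

```bash
cat > h.py <<'E'
import numpy as np, cv2
from cell import observe, eyes
from scipy.spatial.transform import Rotation as R
def cast(n,uv,z,P=None):
    P=P or eyes.camera_params(n)
    K=P["intrinsics"];u=cv2.undistortPoints(np.array(uv,float).reshape(-1,1,2),K,P["distortion"]).reshape(-1,2)
    d=np.c_[u,np.ones(len(u))]@R.from_rotvec(P["attitude"]).as_matrix().T
    c=P["position"]; s=(z-c[2])/d[:,2]
    return c+d*s[:,None]
def proj(n,pts):
    P=eyes.camera_params(n); M=R.from_rotvec(P["attitude"]).as_matrix().T
    rv=cv2.Rodrigues(M)[0]
    return cv2.projectPoints(np.array(pts,float).reshape(-1,1,3),rv,-M@P["position"],P["intrinsics"],P["distortion"])[0].reshape(-1,2)
E
python3 - <<'E'
from h import *
for n in ["scene","side"]:
    im=cv2.imread(f"pics/{n}0.png")
    if n=="scene": x0,y0,x1,y1=200,160,460,280
    else: x0,y0,x1,y1=200,130,420,310
    c=cv2.resize(im[y0:y1,x0:x1],None,fx=3,fy=3,interpolation=cv2.INTER_CUBIC)
    cv2.imwrite(f"pics/{n}_crop.png",c)
E
```

```text
(no output)
```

View pics/scene_crop.png

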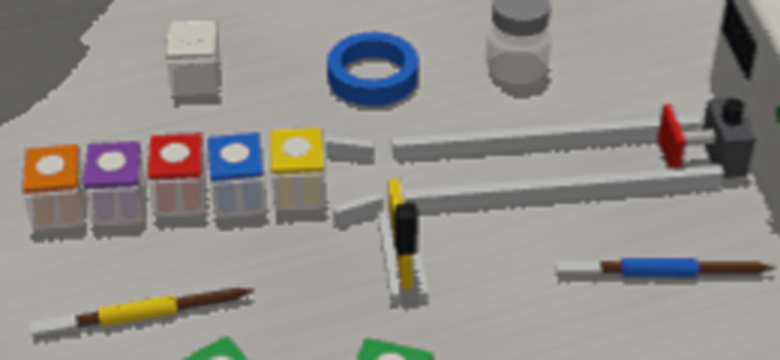

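View pics/side_crop.png

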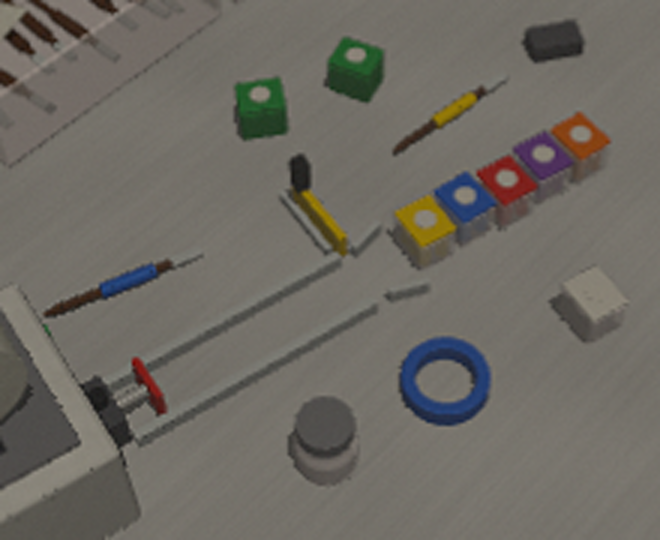

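Run:
```python
from h import *
np.set_printoptions(precision=4,suppress=True)
cols={"orange":(5,16),"purple":(125,150),"red":(0,4),"blue":(102,118),"yellow":(20,32)}
for n,box in (("scene",(195,190,320,245)),("side",(320,155,410,225))):
    im,d=eyes.get_image(n); bgr=im[:,:,::-1].copy(); hsv=cv2.cvtColor(bgr,cv2.COLOR_BGR2HSV)
    m0=np.zeros(d.shape,bool); m0[box[1]:box[3],box[0]:box[2]]=1
    for c,(a,b) in cols.items():
        h=hsv[:,:,0]; mm=(h>=a)&(h<=b)&(hsv[:,:,1]>(150))&m0
        if c=="red": mm|=(h>=172)&(hsv[:,:,1]>150)&m0
        k,l,st,cc=cv2.connectedComponentsWithStats(mm.astype(np.uint8))
        i=1+np.argmax(st[1:,4]); cn=cv2.findContours((l==i).astype(np.uint8),cv2.RETR_EXTERNAL,2)[0][0]
        x,y,w,hh=cv2.boundingRect(cn)
        full=np.zeros(d.shape,np.uint8); cv2.drawContours(full,[cv2.convexHull(cn)],-1,1,-1)
        wm=(full>0)&(hsv[:,:,1]<110)
        uv=np.argwhere(wm)[:,::-1].mean(0)
        print(n,c,uv,cast(n,[uv],0.040)[0], wm.sum())
    # depth -> points
    P=eyes.camera_params(n); K=P["intrinsics"]
    vv,uu=np.mgrid[0:400,0:640]; uv=np.c_[uu.ravel(),vv.ravel()].astype(float)
    un=cv2.undistortPoints(uv.reshape(-1,1,2),K,P["distortion"]).reshape(-1,2)
    pts=(np.c_[un,np.ones(len(un))]*d.reshape(-1,1))@R.from_rotvec(P["attitude"]).as_matrix().T+P["position"]
    pts=pts.reshape(400,640,3); np.save(f"pics/{n}_pts.npy",pts)
    print("table z", np.median(pts[240:270,340:400,2]) )
    z=pts[:,:,2]; v=np.clip((z+0.01)/0.07*255,0,255).astype(np.uint8)
    x0,y0,x1,y1=(200,160,460,280) if n=="scene" else (200,130,420,310)
    cv2.imwrite(f"pics/{n}_z.png",cv2.resize(v[y0:y1,x0:x1],None,fx=3,fy=3,interpolation=0))
```

```text
scene orange [216.2245 214.2653] [ 0.4735 -0.2178  0.04  ] 49Traceback (most recent call last):
  File "<stdin>", line 11, in <module>
    return _wrapfunc(a, 'argmax', axis=axis, out=out, **kwds)
    return bound(*args, **kwds)
ValueError: attempt to get argmax of an empty sequence
```

```bash
cat > m.py <<'E'
from h import *
import sys
np.set_printoptions(precision=4,suppress=True)
cols={"orange":(6,16),"purple":(125,150),"red":(0,4),"blue":(102,118),"yellow":(20,32)}
def tubs(n,box,im):
    hsv=cv2.cvtColor(im,cv2.COLOR_RGB2HSV); h=hsv[:,:,0]
    m0=np.zeros(h.shape,bool); m0[box[1]:box[3],box[0]:box[2]]=1
    out={}
    for c,(a,b) in cols.items():
        mm=(h>=a)&(h<=b)
        if c=="red": mm|=(h>=172)
        mm&=(hsv[:,:,1]>110)&(hsv[:,:,2]>60)&m0
        k,l,st,cc=cv2.connectedComponentsWithStats(mm.astype(np.uint8))
        if k<2: continue
        i=1+np.argmax(st[1:,4]); cn=cv2.findContours((l==i).astype(np.uint8),cv2.RETR_EXTERNAL,2)[0][0]
        full=np.zeros(h.shape,np.uint8); cv2.drawContours(full,[cv2.convexHull(cn)],-1,1,-1)
        full=cv2.erode(full,np.ones((3,3)))
        wm=(full>0)&(hsv[:,:,1]<90)
        uv=np.argwhere(wm)[:,::-1].mean(0)
        out[c]=cast(n,[uv],0.040)[0][:2]
        print(n,c,uv,out[c],wm.sum(),st[i,4])
    return out
E
python3 - <<'E'
from m import *
for n,box in (("scene",(195,190,320,245)),("side",(320,155,410,225))):
    im,d=eyes.get_image(n); tubs(n,box,im)
    P=eyes.camera_params(n); K=P["intrinsics"]
    vv,uu=np.mgrid[0:400,0:640]; uv=np.c_[uu.ravel(),vv.ravel()].astype(float)
    un=cv2.undistortPoints(uv.reshape(-1,1,2),K,P["distortion"]).reshape(-1,2)
    pts=(np.c_[un,np.ones(len(un))]*d.reshape(-1,1))@R.from_rotvec(P["attitude"]).as_matrix().T+P["position"]
    pts=pts.reshape(400,640,3); np.save(f"pics/{n}_pts.npy",pts)
    z=pts[:,:,2]; v=np.clip((z+0.01)/0.07*255,0,255).astype(np.uint8)
    x0,y0,x1,y1=(200,160,460,280) if n=="scene" else (200,130,420,310)
    cv2.imwrite(f"pics/{n}_z.png",cv2.resize(v[y0:y1,x0:x1],None,fx=3,fy=3,interpolation=0))
E
```

```text
scene orange [216.1739 214.5   ] [ 0.4742 -0.218 ] 46 221
scene purple [236.6909 213.1091] [ 0.4838 -0.1785] 55 176
scene red [257.8696 210.413 ] [ 0.49   -0.1366] 46 206
scene blue [277.6458 210.5208] [ 0.5036 -0.0992] 48 196
scene yellow [298.2791 208.5116] [ 0.5115 -0.0584] 43 213
side orange [393.     174.2222] [ 0.4766 -0.2161] 27 145
side purple [380.5 181. ] [ 0.4862 -0.1764] 42 99
side red [368.5 189. ] [ 0.492  -0.1354] 26 157
side blue [354.6579 194.6053] [ 0.506  -0.0982] 38 139
side yellow [341.2903 202.5161] [ 0.514  -0.0572] 31 174
```

View pics/side_z.png

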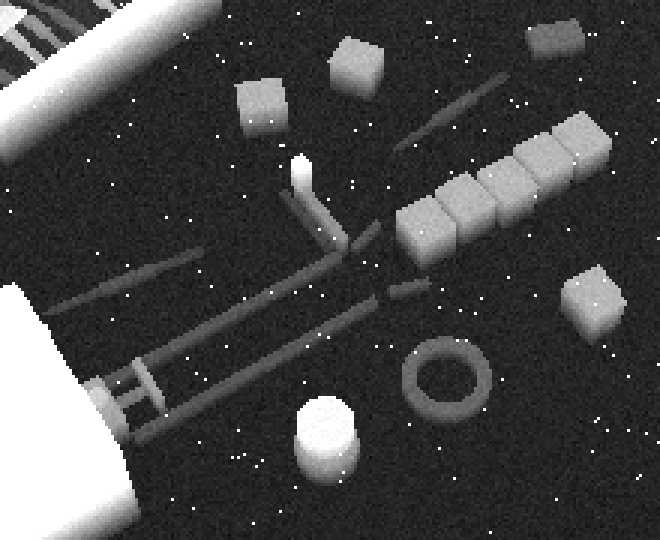

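View pics/scene_z.png

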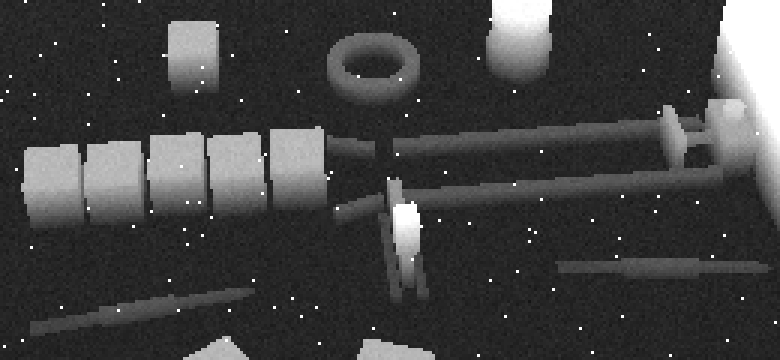

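Run:
```python
from m import *
a0=np.array([0.4755,-0.217]); 
T={}
for n in ("side","scene"):
    p=np.load(f"pics/{n}_pts.npy").reshape(-1,3)
    th=np.deg2rad(76.5)
    for it in range(4):
        x=np.array([np.cos(th),np.sin(th)]); y=np.array([-x[1],x[0]])
        o=np.array([0.513,-0.058])
        q=(p[:,:2]-o)
        u=q@x; v=q@y
        s=(p[:,2]>0.0115)&(p[:,2]<0.017)&(u>0.085)&(u<0.22)
        if it==0:
            print(np.histogram(v[s&(abs(v)<.08)],bins=np.arange(-.08,.081,.004)))
            c={}
        if it==0: k=[s&(v>0.0)&(v<.06), s&(v<0)&(v>-.06)]
        else: k=[s&(abs(v-c[i])<0.007) for i in (0,1)]
        A=[]
        sl=[]
        for i in (0,1):
            f=np.polyfit(u[k[i]],v[k[i]],1); sl.append(f[0]); c[i]=np.median(v[k[i]])
            if it: c[i]=(np.percentile(v[k[i]],3)+np.percentile(v[k[i]],97))/2
        th+=np.mean(sl)
        print(n,it,np.rad2deg(th),sl,c[0],c[1],k[0].sum(),k[1].sum())
    mid=(c[0]+c[1])/2
    # gate, walls extents
    for i in (0,1):
        s2=(p[:,2]>0.0115)&(p[:,2]<0.017)&(abs(v-c[i])<.004)&(u>0.0)
        print("wall ext",np.percentile(u[s2],[0,1,2,5,95,99,100]), np.percentile(v[k[i]],[1,3,50,97,99]))
    h=(p[:,2]>0.045)&(p[:,2]<0.062)&(u>0)&(u<.12)&(v<-.03)&(v>-.16)
    print("handle u,v range",np.percentile(u[h],[2,50,98]),np.percentile(v[h],[2,50,98]),h.sum(), p[h][:,:2].mean(0))
    t=(p[:,2]>0.06)&(p[:,2]<0.067)&(u>0)&(u<.12)&(v<-.03)&(v>-.16)
    print("handle top",u[t].mean(),v[t].mean(),p[t][:,:2].mean(0),t.sum(), p[h][:,2].max())
    b=(p[:,2]>0.020)&(p[:,2]<0.036)&(abs(v-mid)<.022)&(u>0.15)
    print("bumper u",np.percentile(u[b],[0,2,10,50]), "mid v",mid, np.percentile(v[b],[2,98]))
    print("origin u candidates: handle top u; axis pt", o+mid*y, "x",x)
    # tub lids in this frame
    for j in range(-1,6):pass
```

```text
(array([ 0,  0,  0,  0,  0,  0,  0,  0,  0,  0,  0,  0, 24, 65, 72,  7,  0,
        0,  0,  0,  0,  0,  0,  0,  0,  2, 68, 74, 36,  0,  0,  0,  0,  0,
        0,  0,  0,  0,  0,  0]), array([-0.08 , -0.076, -0.072, -0.068, -0.064, -0.06 , -0.056, -0.052,
       -0.048, -0.044, -0.04 , -0.036, -0.032, -0.028, -0.024, -0.02 ,
       -0.016, -0.012, -0.008, -0.004,  0.   ,  0.004,  0.008,  0.012,
        0.016,  0.02 ,  0.024,  0.028,  0.032,  0.036,  0.04 ,  0.044,
        0.048,  0.052,  0.056,  0.06 ,  0.064,  0.068,  0.072,  0.076,
        0.08 ]))
side 0 76.98481045718668 [np.float64(0.010018472810261268), np.float64(0.006904604641752291)] 0.029305056303962303 -0.024208770012533604 180 168
side 1 77.07993239473763 [np.float64(0.002019807533304857), np.float64(0.0013005744689754053)] 0.027686088653200172 -0.02580846816951967 181 167
side 2 77.0228059300957 [np.float64(0.00030854696673657673), np.float64(-0.0023026367627879732)] 0.027448605879934716 -0.026282747670708026 180 168
side 3 77.0242162525227 [np.float64(0.0013599029773180592), np.float64(-0.0013106734375861666)] 0.02758580
[... 1614 characters left out ...]
 222 252
scene 3 77.07456894313337 [np.float64(0.0009599585287556428), np.float64(-0.00031146498475808455)] 0.027310557926860542 -0.027013058743617244 222 251
wall ext [0.0289 0.0372 0.041  0.0477 0.2849 0.6382 0.6405] [0.0211 0.0219 0.0262 0.0327 0.0339]
wall ext [0.0236 0.0351 0.0428 0.0519 0.2855 0.6612 0.6634] [-0.0326 -0.0319 -0.028  -0.0221 -0.0212]
handle u,v range [0.0549 0.061  0.0686] [-0.1012 -0.0991 -0.0874] 57 [ 0.6223 -0.0202]
handle top 0.06145684988032056 -0.095056515436828 [ 0.6194 -0.0194] 50 0.06193663328011534
bumper u [0.2554 0.2562 0.2571 0.298 ] mid v 0.00014874959162164934 [-0.0216  0.0204]
origin u candidates: handle top u; axis pt [ 0.5129 -0.058 ] x [0.224  0.9746]
```

```bash
cat > lane.py <<'E'
from m import *
TH=np.deg2rad(77.05); X=np.array([np.cos(TH),np.sin(TH)]); Y=np.array([-X[1],X[0]])
O=np.array([0.513,-0.058])+0.0625*X+0.0004*Y
def L(p): q=np.atleast_2d(p)[:,:2]-O; return np.c_[q@X,q@Y]
def W(a): return O+a[0]*X+a[1]*Y
def state():
    s=observe(); r=R.from_rotvec(s["ee_rot"]).as_matrix()
    ty=np.rad2deg(np.arctan2(r[1,1],r[0,1]))
    f=s["force"]
    print("t%.2f"%s["clock"],"lane",L(s["position"])[0],"z %.4f"%s["position"][2],"tool y deg %.2f"%ty,"F lane x %.2f y %.2f z %.2f"%(f[:2]@X,f[:2]@Y,f[2]),"w",round(s["width"],3))
    return s
E
python3 - <<'E'
from lane import *
print("O",O)
for n in ("side","scene"):
    p=np.load(f"pics/{n}_pts.npy").reshape(-1,3); l=L(p)
    # gate plate
    k=(abs(l[:,0])<.008)&(l[:,1]>-.11)&(l[:,1]<.0)&(p[:,2]>.02)&(p[:,2]<.034)
    print(n,"plate y",np.percentile(l[k,1],[1,50,95,99,100]),"x",np.percentile(l[k,0],[2,98]))
    # tall things near approach path
    k=(l[:,0]>-.45)&(l[:,0]<-.2)&(abs(l[:,1])<.13)&(p[:,2]>.008)
    h=np.round(l[k]/0.02)*0.02
    u,c=np.unique(h,axis=0,return_counts=True); print([(tuple(a.round(2)),b) for a,b in zip(u,c) if b>8])
for t in ([0.4754,-.217],[.485,-.1775],[.491,-.136],[.5048,-.0987],[.5128,-.0578]): print(L(t))
print(W((-.285,0)),W((-.275,0))); s=state(); print(W((-.285,0))-s["position"][:2])
E
```

```text
O [0.5266 0.003 ]
side plate y [-0.0966 -0.0573 -0.0298 -0.0281 -0.0265] x [-0.0033  0.0056]
[((np.float64(-0.32), np.float64(-0.12)), np.int64(19)), ((np.float64(-0.32), np.float64(-0.1)), np.int64(15)), ((np.float64(-0.3), np.float64(-0.12)), np.int64(37)), ((np.float64(-0.3), np.float64(-0.1)), np.int64(32)), ((np.float64(-0.28), np.float64(-0.12)), np.int64(50)), ((np.float64(-0.28), np.float64(-0.1)), np.int64(13)), ((np.float64(-0.24), np.float64(-0.02)), np.int64(17)), ((np.float64(-0.24), np.float64(-0.0)), np.int64(30)), ((np.float64(-0.24), np.float64(0.02)), np.int64(41)), ((np.float64(-0.22), np.float64(-0.12)), np.int64(9)), ((np.float64(-0.22), np.float64(-0.02)), np.int64(24)), ((np.float64(-0.22), np.float64(0.0)), np.int64(44)), ((np.float64(-0.22), np.float64(0.02)), np.int64(71)), ((np.float64(-0.2), np.float64(-0.0)), np.int64(24)), ((np.float64(-0.2), np.float64(0.02)), np.int64(26))]
scene plate y [-0.1048 -0.0504 -0.0301 -0.029  -0.0281] x [-0.005   0.0036]
[((np.float64(-0.32), np.float64(-0.12)), np.int64(76)), ((np.float64(-0.32), np.float64(-0.1)), np.int64
[... 319 characters left out ...]
)), np.int64(25)), ((np.float64(-0.22), np.float64(-0.12)), np.int64(26)), ((np.float64(-0.22), np.float64(-0.02)), np.int64(158)), ((np.float64(-0.22), np.float64(0.0)), np.int64(65)), ((np.float64(-0.22), np.float64(0.02)), np.int64(35)), ((np.float64(-0.2), np.float64(-0.12)), np.int64(13)), ((np.float64(-0.2), np.float64(-0.02)), np.int64(54)), ((np.float64(-0.2), np.float64(-0.0)), np.int64(31)), ((np.float64(-0.2), np.float64(0.02)), np.int64(13))]
[[-0.2259  0.0006]]
[[-0.1852  0.0001]]
[[-0.1434  0.0036]]
[[-0.104  -0.0015]]
[[-0.0623 -0.0002]]
[ 0.4627 -0.2748] [ 0.465 -0.265]
t0.30 lane [-0.6085  0.1217] z 0.2054 tool y deg -64.24 F lane x 0.16 y 0.51 z 0.07 w 0.999
[0.1911 0.2879]
```

>>> step_arm([
  [[0,0.014,0.021,0,3.7],[0,0.03,0.045,0,8],[0,0.046,0.07,0,13],[0,0.062,0.094,0,17],[0,0.078,0.118,0,21],[0,0.094,0.142,0,26],[0,0.11,0.166,0,30],[0,0.126,0.19,0,34],[0,0.142,0.214,0,39],[0,0.158,0.238,0,43],[0,0.174,0.262,0,47],[0,0.186,0.28,0,50],[0,0.191,0.288,0,51.3],[0,0.191,0.288,0,51.3],[0,0.191,0.288,0,51.3]],
])

```text
clock: 1.55
position: [0.4622, -0.2755, 0.2053]
ee_rot: [-2.459, -1.955, 0.002]
force: [0.1, 0.1, -0.0]
width: 0.009
```

Run:
```python
from lane import *
s=state(); print(W((-.285,0))-s["position"][:2])
im,_=eyes.get_image("wrist"); cv2.imwrite("pics/w1.png",im[:,:,::-1])
im,_=eyes.get_image("scene"); cv2.imwrite("pics/s1.png",im[:,:,::-1])
```

```text
t1.55 lane [-0.2858  0.0004] z 0.2053 tool y deg -13.01 F lane x 0.11 y -0.10 z -0.02 w 0.009
[0.0006 0.0007]
```

View pics/w1.png

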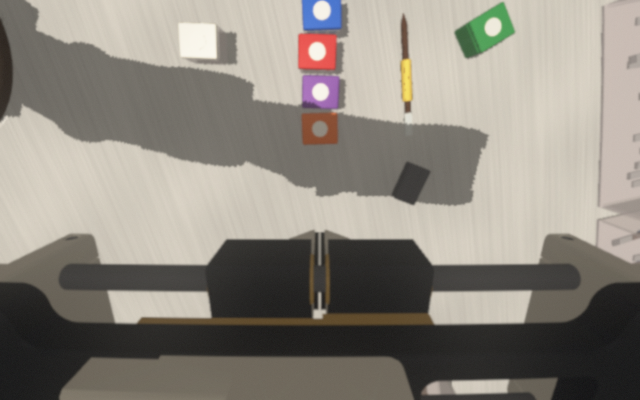

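View pics/s1.png

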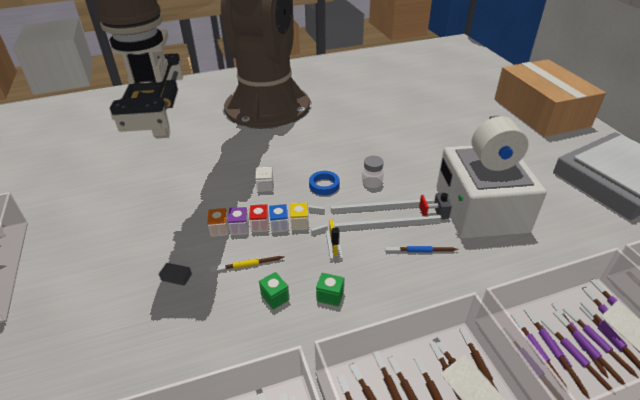

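The wrist view shows the row straight ahead, orange at (320,128) to blue at (321,10), and the closed jaws centred on it at column 320. Clear to descend.

>>> step_arm([
  [[0,0,0,-0.02,0],[0,0,0,-0.045,0],[0,0,0,-0.07,0],[0,0,0,-0.095,0],[0,0,0,-0.12,0],[0,0,0,-0.14,0],[0,0,0,-0.155,0],[0,0,0,-0.166,0],[0,0,0,-0.172,0],[0,0,0,-0.173,0],[0,0,0,-0.173,0],[0,0,0,-0.173,0]],
])

```text
clock: 2.65
position: [0.462, -0.2771, 0.0331]
ee_rot: [2.461, 1.951, -0.001]
force: [-1.1, 0.3, -0.2]
width: 0.003
```

Run:
```python
from lane import *
s=state()
for n,(x0,y0,x1,y1) in {"side":(300,120,500,270),"scene":(120,90,340,260)}.items():
    im,_=eyes.get_image(n); cv2.imwrite(f"pics/{n}2.png",cv2.resize(im[y0:y1,x0:x1,::-1],None,fx=3,fy=3,interpolation=2))
im,_=eyes.get_image("wrist"); cv2.imwrite("pics/w2.png",im[:,:,::-1])
```

```text
t2.65 lane [-0.2874  0.0002] z 0.0331 tool y deg -13.17 F lane x 0.03 y 1.11 z -0.15 w 0.003
```

View pics/side2.png

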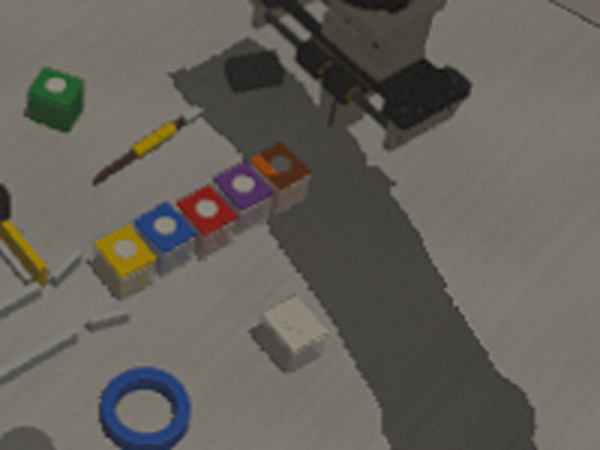

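View pics/scene2.png

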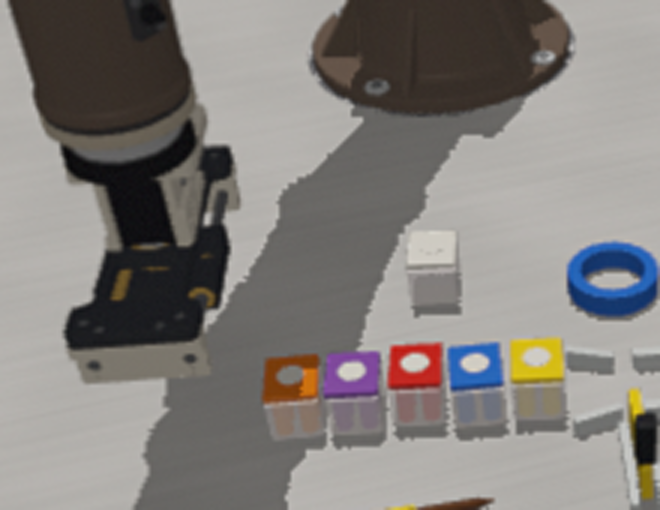

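View pics/w2.png

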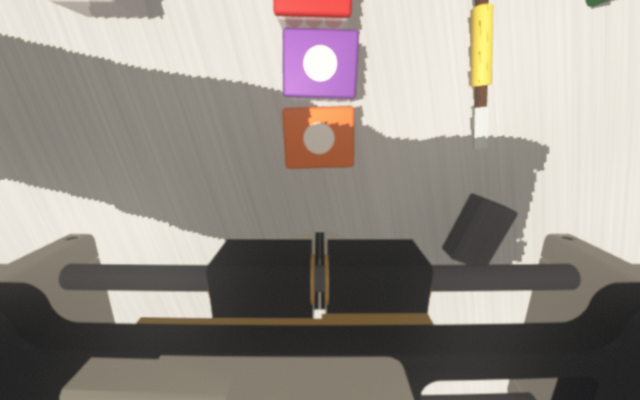

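The closed tips form a narrow blade, so I open the jaws to 18 mm. That gives two prongs to push with and keeps tub 5 square.

>>> step_arm([
  [[0.018,0.0007,0.0029,0,0.2],[0.018,0.0013,0.0058,0,0.2],[0.018,0.002,0.0088,0,0.2],[0.018,0.0027,0.0117,0,0.2],[0.018,0.0034,0.0146,0,0.2],[0.018,0.004,0.0175,0,0.2],[0.018,0.0047,0.0205,0,0.2],[0.018,0.0054,0.0234,0,0.2],[0.018,0.0056,0.0244,0,0.2],[0.018,0.0056,0.0244,0,0.2],[0.018,0.0056,0.0244,0,0.2]],
])

```text
clock: 3.72
position: [0.4677, -0.2525, 0.0331]
ee_rot: [2.457, 1.956, -0.001]
force: [-0.3, -0.0, -0.5]
width: 0.198
```

Run:
```python
from lane import *
s=state()
n,(x0,y0,x1,y1)="side",(300,120,500,270)
im,_=eyes.get_image(n); cv2.imwrite(f"pics/{n}3.png",cv2.resize(im[y0:y1,x0:x1,::-1],None,fx=3,fy=3,interpolation=2))
im,_=eyes.get_image("wrist"); cv2.imwrite("pics/w3.png",im[:,:,::-1])
```

```text
t3.72 lane [-0.2622  0.0002] z 0.0331 tool y deg -12.95 F lane x -0.09 y 0.33 z -0.50 w 0.198
```

View pics/side3.png

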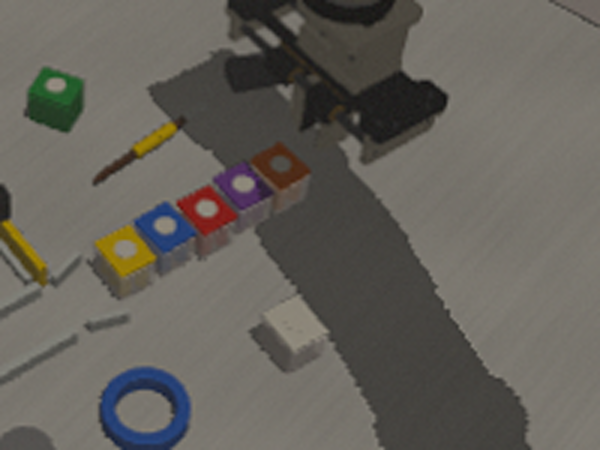

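View pics/w3.png

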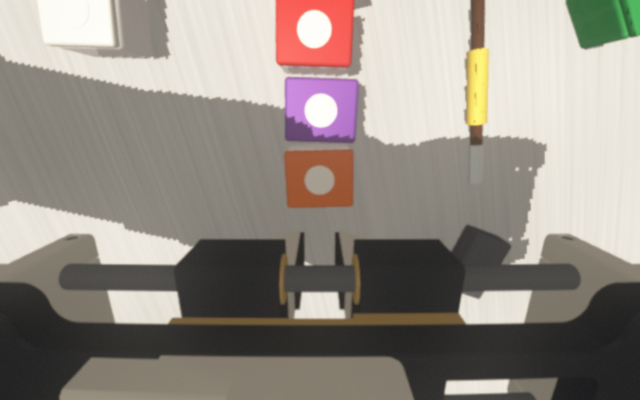

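>>> step_arm([
  [[0.018,0.0004,0.0015,0,0],[0.018,0.0008,0.0035,0,0],[0.018,0.0014,0.006,0,0],[0.018,0.002,0.0088,0,0],[0.018,0.0027,0.0117,0,0],[0.018,0.0034,0.0146,0,0],[0.018,0.004,0.0175,0,0],[0.018,0.0047,0.0205,0,0],[0.018,0.0054,0.0234,0,0],[0.018,0.0061,0.0263,0,0],[0.018,0.0067,0.0292,0,0],[0.018,0.0074,0.0322,0,0],[0.018,0.0081,0.0351,0,0],[0.018,0.0087,0.038,0,0],[0.018,0.0094,0.0409,0,0],[0.018,0.0101,0.0439,0,0],[0.018,0.0108,0.0468,0,0],[0.018,0.0112,0.0487,0,0],[0.018,0.0112,0.0487,0,0]],
])

```text
clock: 5.4
position: [0.479, -0.2034, 0.0331]
ee_rot: [2.456, 1.957, -0.001]
force: [0.2, -0.9, 0.5]
width: 0.198
```

```bash
cat >> lane.py <<'E'
def look(tag,sbox=(195,185,450,245),dbox=(235,150,410,265)):
    s=state()
    for n,b in (("scene",sbox),("side",dbox)):
        im,_=eyes.get_image(n)
        for c,p in tubs(n,b,im).items(): print("   lane",L(p)[0])
        x0,y0,x1,y1=(190,150,450,290) if n=="scene" else (220,130,440,290)
        cv2.imwrite(f"pics/{n}_{tag}.png",cv2.resize(im[y0:y1,x0:x1,::-1],None,fx=3,fy=3,interpolation=2))
E
python3 - <<'E'
from lane import *
look("4")
E
```

```text
t5.40 lane [-0.2118  0.0002] z 0.0331 tool y deg -12.92 F lane x -0.85 y -0.43 z 0.53 w 0.198
scene orange [216.0714 215.25  ] [ 0.4764 -0.2185] 28 151
scene purple [236.6182 213.1273] [ 0.4838 -0.1786] 55 153
scene red [257.9149 210.4681] [ 0.4901 -0.1366] 47 210
scene blue [324. 186.] [0.4599 0.0142] 1 231
scene yellow [298.2791 208.5116] [ 0.5115 -0.0584] 43 211
   lane [-0.2272 -0.0007]
   lane [-0.1866  0.0011]
   lane [-0.1442  0.0043]
   lane [-0.004   0.0676]
   lane [-0.0632  0.0009]
side orange [393.1351 174.7027] [ 0.4754 -0.2151] 37 102
side red [368.5 189. ] [ 0.492  -0.1354] 26 159
side blue [347.8377 256.5833] [0.4022 0.0464] 228 313
side yellow [341.2903 202.5161] [ 0.514  -0.0572] 31 174
   lane [-0.224  0.001]
   lane [-0.1427  0.0027]
   lane [0.0145 0.1309]
   lane [-0.0615 -0.0012]
```

View pics/side_4.png

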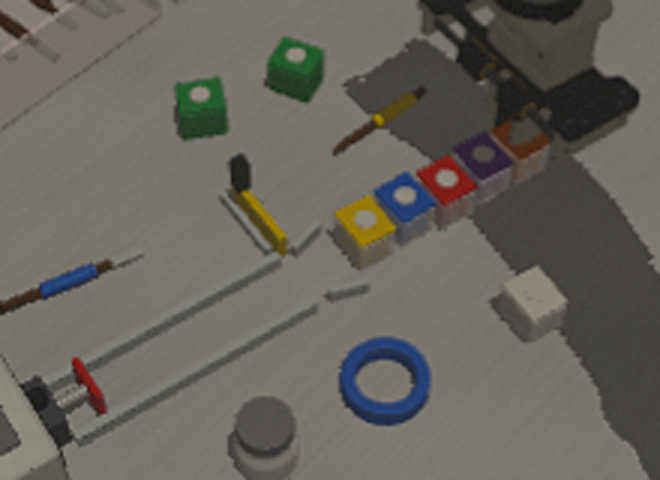

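Run:
```python
from lane import *
s=state();print(eyes.camera_params("wrist")["position"]-s["position"])
im,_=eyes.get_image("wrist"); cv2.imwrite("pics/w4.png",im[:,:,::-1])
```

```text
t5.50 lane [-0.2124  0.0002] z 0.0331 tool y deg -12.95 F lane x 0.22 y 0.79 z 0.41 w 0.194
[0.0168 0.0718 0.1791]
```

View pics/w4.png

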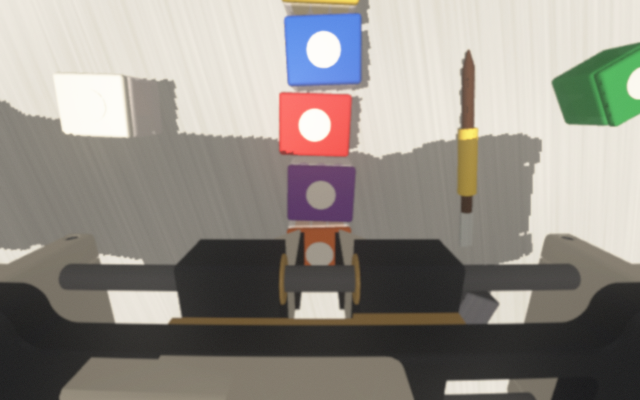

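View pics/scene_4.png

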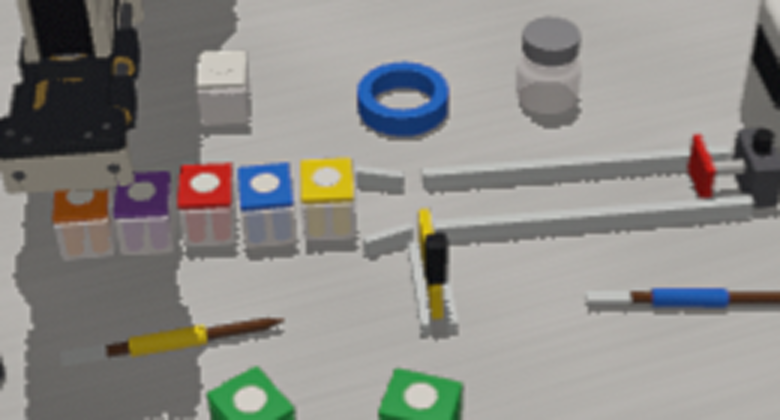

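Run:
```python
from lane import *
s=state(); r=R.from_rotvec(s["ee_rot"]).as_matrix(); print(r)
p=s["position"]; tip=p+r[:,2]*0.014
for n in ("scene","side","wrist"): print(n,proj(n,[p,tip,tip+r[:,1]*.009,tip-r[:,1]*.009, p-r[:,2]*.057]).round(0).tolist())
im,d=eyes.get_image("wrist"); P=eyes.camera_params("wrist")
for v in range(225,330,12):
    row=[]
    for u in (293,298,320,344,348):
        un=cv2.undistortPoints(np.array([[[u,v]]],float),P["intrinsics"],P["distortion"])[0,0]
        q=R.from_rotvec(P["attitude"]).as_matrix()@(np.r_[un,1]*d[v,u])+P["position"]
        row.append((*(L(q)[0]*1000).round(0),round(q[2]*1000)))
    print(v,row)
```

```text
t5.55 lane [-0.2126  0.0002] z 0.0331 tool y deg -12.97 F lane x 0.38 y -0.22 z 0.31 w 0.196
[[ 0.2245  0.9745 -0.0001]
 [ 0.9745 -0.2245 -0.0016]
 [-0.0016  0.0003 -1.    ]]
scene [[224.0, 217.0], [225.0, 222.0], [225.0, 225.0], [225.0, 219.0], [220.0, 195.0]]
side [[389.0, 178.0], [389.0, 182.0], [386.0, 179.0], [391.0, 184.0], [392.0, 163.0]]
wrist [[319.0, 231.0], [319.0, 223.0], [331.0, 223.0], [306.0, 223.0], [318.0, 276.0]]
225 [(np.float64(-209.0), np.float64(17.0), 32), (np.float64(-209.0), np.float64(14.0), 32), (np.float64(-208.0), np.float64(-1.0), 33), (np.float64(-208.0), np.float64(-17.0), 33), (np.float64(-209.0), np.float64(-19.0), 32)]
237 [(np.float64(-203.0), np.float64(14.0), 66), (np.float64(-203.0), np.float64(11.0), 66), (np.float64(-214.0), np.float64(-1.0), 40), (np.float64(-203.0), np.float64(-14.0), 65), (np.float64(-203.0), np.float64(-16.0), 66)]
249 [(np.float64(-202.0), np.float64(13.0), 81), (np.float64(-204.0), np.float64(11.0), 78), (np.float64(-222.0), np.float64(-1.0), 40), (np.float64(-203.0), np.float64(-13.0), 80), (np.float64(-203.0), np.float
[... 684 characters left out ...]
4(-9.0), 138)]
297 [(np.float64(-214.0), np.float64(11.0), 105), (np.float64(-216.0), np.float64(9.0), 101), (np.float64(-286.0), np.float64(-1.0), 1), (np.float64(-217.0), np.float64(-11.0), 101), (np.float64(-208.0), np.float64(-12.0), 113)]
309 [(np.float64(-219.0), np.float64(11.0), 106), (np.float64(-223.0), np.float64(9.0), 101), (np.float64(-299.0), np.float64(-1.0), 0), (np.float64(-223.0), np.float64(-11.0), 100), (np.float64(-212.0), np.float64(-12.0), 115)]
321 [(np.float64(-191.0), np.float64(7.0), 148), (np.float64(-192.0), np.float64(6.0), 147), (np.float64(-192.0), np.float64(-0.0), 147), (np.float64(-192.0), np.float64(-7.0), 147), (np.float64(-192.0), np.float64(-8.0), 147)]
```

Run:
```python
from lane import *
im,d=eyes.get_image("wrist"); P=eyes.camera_params("wrist")
c=cv2.resize(im[190:330,240:400,::-1],None,fx=5,fy=5,interpolation=2)[:600]
cv2.imwrite("pics/w5.png",c)
im,d=eyes.get_image("side"); cv2.imwrite("pics/side5.png",cv2.resize(im[110:230,340:480,::-1],None,fx=5,fy=5,interpolation=2))
```

```text
(no output)
```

View pics/w5.png

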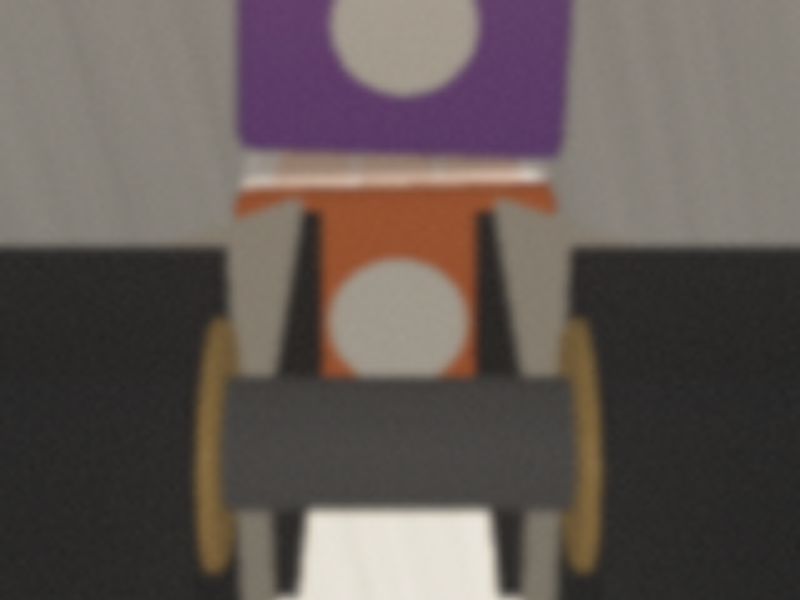

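View pics/side5.png

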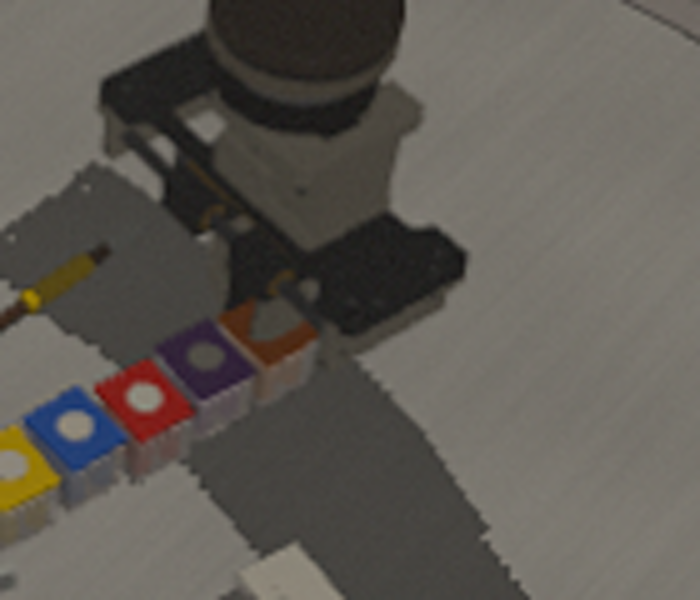

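Run:
```python
from lane import *
im,d=eyes.get_image("wrist"); P=eyes.camera_params("wrist")
def q(u,v):
    un=cv2.undistortPoints(np.array([[[u,v]]],float),P["intrinsics"],P["distortion"])[0,0]
    return R.from_rotvec(P["attitude"]).as_matrix()@(np.r_[un,1]*d[v,u])+P["position"]
for v in range(222,252,2):
    print(v,[(*(L(q(u,v))[0]*1000).round(0).astype(int),round(q(u,v)[2]*1000)) for u in (291,294,297,299,301)], d[v,297])
for u in (220,250,280): print([(v,*(L(q(u,v))[0]*1000).round(0).astype(int),round(q(u,v)[2]*1000)) for v in range(236,320,8)])
pts=np.load("pics/scene_pts.npy")
im,d=eyes.get_image("scene");P=eyes.camera_params("scene")
for u,v in ((215,200),(225,205),(200,205),(217,215),(222,212)): print(u,v,L(q(u,v))[0],q(u,v)[2])
```

```text
222 [(np.int64(-209), np.int64(19), 26), (np.int64(-208), np.int64(17), 28), (np.int64(-208), np.int64(15), 28), (np.int64(-208), np.int64(14), 28), (np.int64(-208), np.int64(12), 28)] 0.19614157
224 [(np.int64(-209), np.int64(19), 30), (np.int64(-208), np.int64(17), 32), (np.int64(-208), np.int64(15), 32), (np.int64(-208), np.int64(13), 31), (np.int64(-208), np.int64(12), 31)] 0.19256945
226 [(np.int64(-209), np.int64(19), 32), (np.int64(-209), np.int64(17), 32), (np.int64(-209), np.int64(15), 33), (np.int64(-209), np.int64(13), 33), (np.int64(-209), np.int64(12), 34)] 0.19141291
228 [(np.int64(-208), np.int64(18), 39), (np.int64(-209), np.int64(16), 38), (np.int64(-208), np.int64(14), 38), (np.int64(-208), np.int64(13), 39), (np.int64(-208), np.int64(12), 38)] 0.18649924
230 [(np.int64(-209), np.int64(18), 40), (np.int64(-209), np.int64(16), 40), (np.int64(-203), np.int64(13), 55), (np.int64(-203), np.int64(12), 54), (np.int64(-210), np.int64(12), 38)] 0.16868968
232 [(np.int64(-203), np.int64(16), 59), (np.int64(-203), np.int64(14), 58), (np.int64(-203), np.int64(13), 58), (np.int
[... 2746 characters left out ...]
4(20), 143)]
[(236, np.int64(-203), np.int64(22), 64), (244, np.int64(-178), np.int64(12), 129), (252, np.int64(-178), np.int64(11), 135), (260, np.int64(-179), np.int64(11), 137), (268, np.int64(-181), np.int64(11), 138), (276, np.int64(-183), np.int64(11), 138), (284, np.int64(-185), np.int64(11), 140), (292, np.int64(-186), np.int64(11), 142), (300, np.int64(-190), np.int64(11), 140), (308, np.int64(-193), np.int64(11), 140), (316, np.int64(-195), np.int64(11), 141)]
215 200 [-0.204 -0.094] 0.1551609734172984
225 205 [-0.1908 -0.0848] 0.13501920864732708
200 205 [-0.231  -0.0917] 0.1448108374961541
217 215 [-0.225  -0.0018] 0.04146363239808093
222 212 [-0.1981 -0.0858] 0.12052632189569201
```

The reported z doesn't match the cameras. Wrist depth puts the visible fingertips at z≈0.055 and scene depth puts the body bottom at about 0.12, while the reported z implies tips at 0.019. The tips therefore passed about 15 mm above the orange lid and nothing moved. I'll back off and descend using camera heights.

>>> step_arm([
  [[0.018,-0.002,-0.009,0,0],[0.018,-0.005,-0.021,0,0],[0.018,-0.008,-0.034,0,0],[0.018,-0.011,-0.046,0,0],[0.018,-0.0121,-0.0527,0,0],[0.018,-0.0121,-0.0527,0,0],[0.018,-0.0121,-0.0527,-0.004,0],[0.018,-0.0121,-0.0527,-0.01,0],[0.018,-0.0121,-0.0527,-0.016,0],[0.018,-0.0121,-0.0527,-0.02,0],[0.018,-0.0121,-0.0527,-0.02,0],[0.018,-0.0121,-0.0527,-0.02,0]],
])

```text
clock: 6.8
position: [0.4665, -0.2563, 0.0126]
ee_rot: [2.457, 1.957, -0.002]
force: [-0.5, 0.2, 0.1]
width: 0.197
```

```bash
cat >> lane.py <<'E'
def tipz():
    s=state()
    im,d=eyes.get_image("wrist"); P=eyes.camera_params("wrist")
    vv,uu=np.mgrid[200:300,240:400]; vv=vv.ravel();uu=uu.ravel()
    un=cv2.undistortPoints(np.c_[uu,vv].astype(float).reshape(-1,1,2),P["intrinsics"],P["distortion"]).reshape(-1,2)
    q=(np.c_[un,np.ones(len(un))]*d[vv,uu][:,None])@R.from_rotvec(P["attitude"]).as_matrix().T+P["position"]
    l=L(q)-L(s["position"])[0]
    k=(abs(l[:,0]-.0095)<.004)&(abs(l[:,1])<.03)&(abs(l[:,1])>.007)
    print("tip z low",np.sort(q[k,2])[:12].round(4), "n",k.sum())
    cv2.imwrite("pics/tip%d.png"%(s["clock"]*100),cv2.resize(im[190:310,240:400,::-1],None,fx=5,fy=5,interpolation=2))
    print("pics/tip%d.png"%(s["clock"]*100))
E
python3 - <<'E'
from lane import *
tipz()
E
```

```text
t6.80 lane [-0.2662  0.0005] z 0.0126 tool y deg -12.93 F lane x 0.06 y 0.56 z 0.11 w 0.197
tip z low [-0.0013 -0.0012 -0.0011 -0.001  -0.001  -0.001  -0.0009 -0.0009 -0.0009
 -0.0009 -0.0008 -0.0008] n 1657
pics/tip680.png
```

```bash
sed -i 's/(abs(l\[:,1\])>.007)/(abs(l[:,1])>.007)\&(q[:,2]>.006)/' lane.py
python3 - <<'E'
from lane import *
tipz()
E
```

```text
t6.85 lane [-0.2663  0.0003] z 0.0129 tool y deg -12.94 F lane x 0.11 y 0.19 z -0.61 w 0.199
tip z low [0.0337 0.0343 0.0344 0.0345 0.0346 0.0346 0.0347 0.0347 0.0351 0.0351
 0.0352 0.0354] n 1232
pics/tip685.png
```

```bash
ls pics/tip*
```

```text
pics/tip680.png
pics/tip685.png
```

View pics/tip680.png

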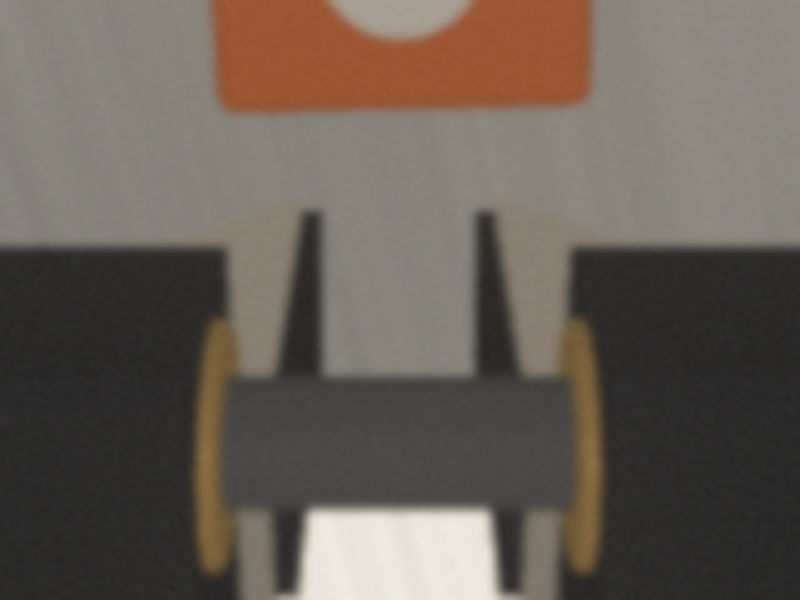

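>>> step_arm([
  [[0,0,0,-0.004,0],[0,0,0,-0.008,0],[0,0,0,-0.012,0],[0,0,0,-0.015,0],[0,0,0,-0.016,0],[0,0,0,-0.016,0],[0,0,0,-0.016,0]],
])

```text
clock: 7.48
position: [0.4668, -0.2566, -0.003]
ee_rot: [2.457, 1.956, -0.002]
force: [0.2, -0.6, -0.4]
width: 0.003
```

```bash
sed -i 's/(abs(l\[:,1\])>.007)//; s/(abs(l\[:,1\])<.03)&&/(abs(l[:,1])<.03)\&/' lane.py
python3 - <<'E'
from lane import *
tipz()
im,d=eyes.get_image("side"); cv2.imwrite("pics/side6.png",cv2.resize(im[110:230,340:480,::-1],None,fx=5,fy=5,interpolation=2))
E
ls pics/tip*
```

```text
t7.48 lane [-0.2664  0.0001] z -0.0030 tool y deg -12.96 F lane x -0.49 y -0.33 z -0.36 w 0.003
tip z low [0.0175 0.018  0.0185 0.0185 0.0187 0.0188 0.0189 0.0189 0.019  0.0191
 0.0191 0.0192] n 675
pics/tip748.png
pics/tip680.png
pics/tip685.png
pics/tip748.png
```

View pics/side6.png

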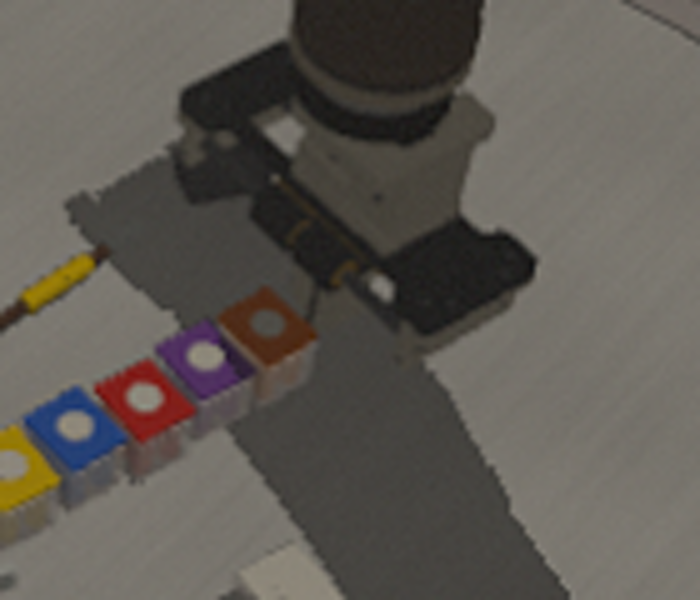

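View pics/tip748.png

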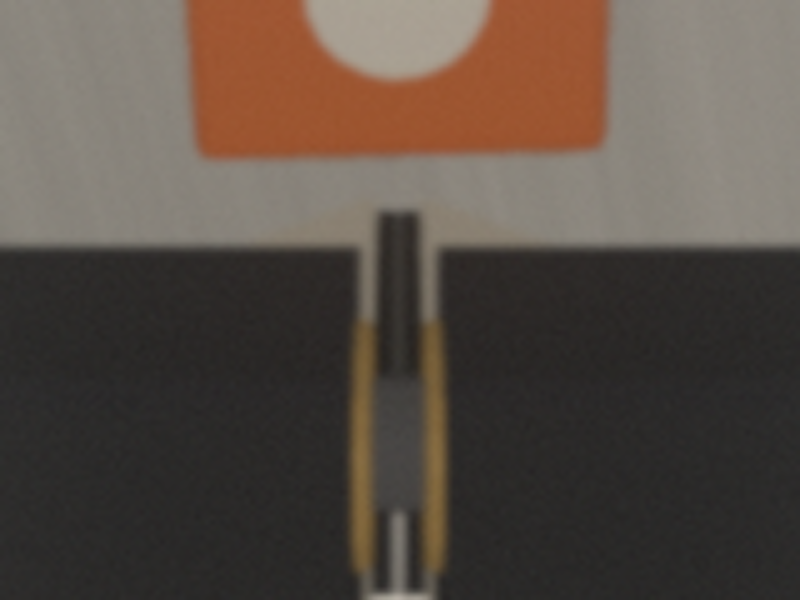

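Tips are now at z≈0.018, with the flared front spanning the tub width at lid height. The gap to the orange tub is about 13 mm. Pushing now.

>>> step_arm([
  [[0,0.0004,0.0015,0,0],[0,0.0008,0.0035,0,0],[0,0.0014,0.006,0,0],[0,0.002,0.0088,0,0],[0,0.0027,0.0117,0,0],[0,0.0034,0.0146,0,0],[0,0.004,0.0175,0,0],[0,0.0047,0.0205,0,0],[0,0.0054,0.0234,0,0],[0,0.0061,0.0263,0,0],[0,0.0067,0.0292,0,0],[0,0.0074,0.0322,0,0],[0,0.0081,0.0351,0,0],[0,0.0087,0.038,0,0],[0,0.0092,0.04,0,0],[0,0.0094,0.041,0,0],[0,0.0094,0.041,0,0]],
])

```text
clock: 9.0
position: [0.4764, -0.2153, -0.0028]
ee_rot: [2.457, 1.956, -0.001]
force: [0.3, -0.2, 0.2]
width: 0.005
```

```bash
sed -i 's/sbox=(195,185,450,245),dbox=(235,150,410,265)/sbox=(195,196,450,232),dbox=(330,165,402,215)/' lane.py
python3 - <<'E'
from lane import *
look("7")
E
```

```text
t9.00 lane [-0.224  0.   ] z -0.0028 tool y deg -12.93 F lane x -0.11 y -0.30 z 0.24 w 0.005
scene orange [232.     213.2424] [ 0.481  -0.1874] 33 140
scene purple [249.4655 212.0862] [ 0.4893 -0.1537] 58 172
scene red [267.7556 209.5556] [ 0.4941 -0.1172] 45 207
scene blue [285.6  209.98] [ 0.5073 -0.0837] 50 186
scene yellow [303.4872 207.9231] [ 0.5133 -0.048 ] 39 209
   lane [-0.1958  0.0018]
   lane [-0.161   0.0013]
   lane [-0.1245  0.0048]
   lane [-0.0888 -0.0006]
   lane [-0.0527  0.0015]
side orange [384.0345 179.1034] [ 0.4835 -0.1875] 29 140
side purple [372.4103 185.5128] [ 0.4919 -0.1509] 39 86
side red [362.2    192.3333] [ 0.4968 -0.1165] 30 156
side blue [349.3421 197.3947] [ 0.5099 -0.0826] 38 142
side yellow [338.0909 204.5455] [ 0.5157 -0.0472] 33 166
   lane [-0.1953 -0.0006]
   lane [-0.1577 -0.0007]
   lane [-0.1231  0.0023]
   lane [-0.0872 -0.0029]
   lane [-0.0514 -0.0006]
```

View pics/scene_7.png

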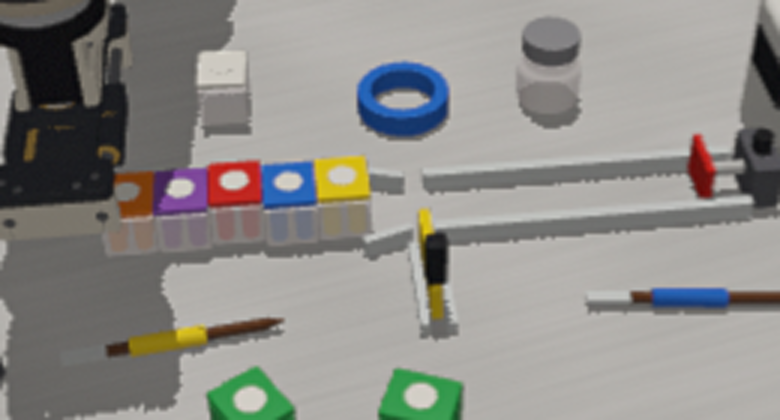

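View pics/side_7.png

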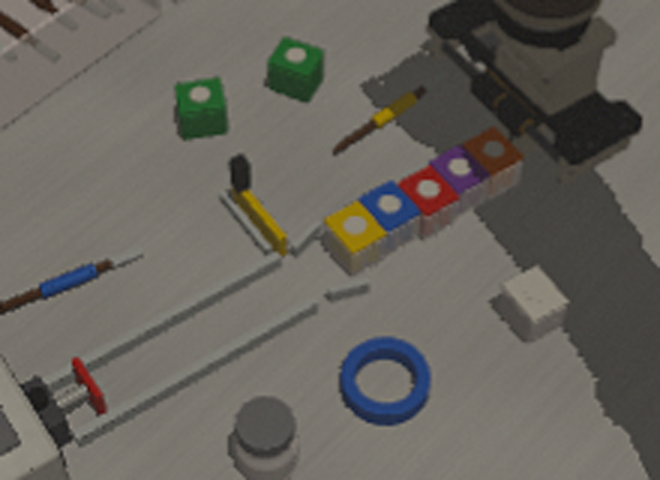

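>>> step_arm([
  [[0,0.0004,0.0015,0,0],[0,0.0008,0.0035,0,0],[0,0.0014,0.006,0,0],[0,0.002,0.0088,0,0],[0,0.0027,0.0117,0,0],[0,0.0034,0.0146,0,0],[0,0.004,0.0175,0,0],[0,0.0047,0.0205,0,0],[0,0.0054,0.0234,0,0],[0,0.0061,0.0263,0,0],[0,0.0067,0.0292,0,0],[0,0.0074,0.0322,0,0],[0,0.0081,0.0351,0,0],[0,0.0087,0.038,0,0],[0,0.0094,0.0409,0,0],[0,0.0101,0.0439,0,0],[0,0.0108,0.0468,0,0],[0,0.0114,0.0495,0,0],[0,0.0117,0.0507,0,0],[0,0.0117,0.0507,0,0]],
])

```text
clock: 10.77
position: [0.4882, -0.1642, -0.0028]
ee_rot: [2.456, 1.957, -0.001]
force: [0.2, -0.5, -0.4]
width: 0.004
```

Run:
```python
from lane import *
look("8",(195,192,450,228),(310,172,402,225))
```

```text
t10.77 lane [-0.1715  0.    ] z -0.0028 tool y deg -12.91 F lane x -0.48 y -0.27 z -0.43 w 0.004
scene orange [260.2667 211.0667] [ 0.4935 -0.1325] 15 102
scene purple [275.625  210.0714] [ 0.5009 -0.1027] 56 164
scene red [293.6522 207.5652] [ 0.5056 -0.0664] 46 201
scene blue [311.6863 208.    ] [ 0.5191 -0.0325] 51 188
scene yellow [329.2051 206.    ] [0.5251 0.0028] 39 209
   lane [-0.1395  0.0019]
   lane [-0.1088  0.0014]
   lane [-0.0723  0.0049]
   lane [-0.0363 -0.0006]
   lane [-0.0005  0.0015]
side orange [367.8276 188.1034] [ 0.4951 -0.1365] 29 148
side purple [355.9048 194.5714] [ 0.5037 -0.1004] 42 119
side red [345.0645 201.8387] [ 0.5086 -0.0651] 31 162
side blue [331.8   207.125] [ 0.5217 -0.0309] 40 146
side yellow [318.9778 212.2444] [0.5341 0.0015] 45 214
   lane [-0.143  -0.0006]
   lane [-0.1059 -0.0009]
   lane [-0.0704  0.0023]
   lane [-0.0342 -0.0028]
   lane [ 0.0002 -0.0076]
```

View pics/scene_8.png

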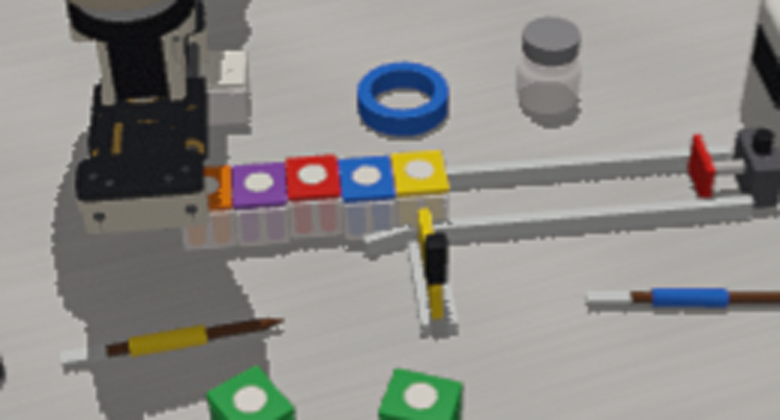

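>>> step_arm([
  [[0,0.0004,0.0015,0,0],[0,0.0008,0.0035,0,0],[0,0.0014,0.006,0,0],[0,0.002,0.0088,0,0],[0,0.0027,0.0117,0,0],[0,0.0034,0.0146,0,0],[0,0.004,0.0175,0,0],[0,0.0047,0.0205,0,0],[0,0.0054,0.0234,0,0],[0,0.0061,0.0263,0,0],[0,0.0067,0.0292,0,0],[0,0.0074,0.0322,0,0],[0,0.0081,0.0351,0,0],[0,0.0087,0.038,0,0],[0,0.0094,0.0409,0,0],[0,0.0101,0.0439,0,0],[0,0.0108,0.0468,0,0],[0,0.0114,0.0495,0,0],[0,0.0117,0.0507,0,0],[0,0.0117,0.0507,0,0]],
])

```text
clock: 12.53
position: [0.5, -0.1133, -0.0028]
ee_rot: [2.456, 1.957, -0.0]
force: [-0.3, 1.3, 0.6]
width: 0.005
```

Run:
```python
from lane import *
look("9",(195,192,450,226),(280,180,402,240))
```

```text
t12.53 lane [-0.1193 -0.0001] z -0.0028 tool y deg -12.89 F lane x 1.18 y 0.57 z 0.57 w 0.005
scene orange [288. 209.] [ 0.5061 -0.0784] 1 74
scene purple [301.7018 208.1053] [ 0.5127 -0.0516] 57 167
scene red [319.3953 205.8605] [ 0.518  -0.0158] 43 195
scene blue [337.34 206.02] [0.5306 0.0183] 50 188
scene yellow [354.8205 204.0769] [0.5368 0.0538] 39 207
   lane [-0.0839  0.0018]
   lane [-0.0563  0.0014]
   lane [-0.0202  0.0042]
   lane [ 0.0158 -0.0005]
   lane [0.0518 0.0014]
side orange [351.0323 197.4194] [ 0.5068 -0.0854] 31 157
side purple [338.7021 204.0638] [ 0.5155 -0.0493] 47 129
side red [327.5    211.3529] [ 0.5208 -0.0145] 34 168
side blue [313.9048 217.    ] [0.5334 0.02  ] 42 153
side yellow [302.  224.5] [0.5391 0.0549] 36 189
   lane [-0.0906 -0.0005]
   lane [-0.0535 -0.0009]
   lane [-0.0183  0.0018]
   lane [ 0.0181 -0.0028]
   lane [ 0.0534 -0.0006]
```

View pics/side_9.png

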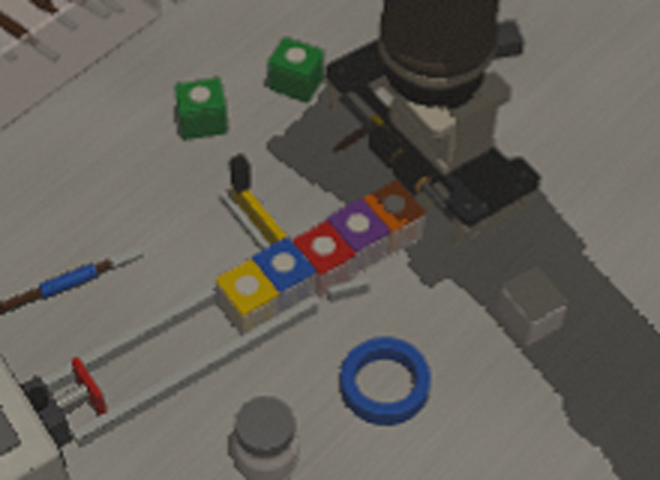

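>>> step_arm([
  [[0,0.0004,0.0015,0,0],[0,0.0008,0.0035,0,0],[0,0.0014,0.006,0,0],[0,0.002,0.0088,0,0],[0,0.0027,0.0117,0,0],[0,0.0034,0.0146,0,0],[0,0.004,0.0175,0,0],[0,0.0047,0.0205,0,0],[0,0.0054,0.0234,0,0],[0,0.0061,0.0263,0,0],[0,0.0067,0.0292,0,0],[0,0.0074,0.0322,0,0],[0,0.0081,0.0351,0,0],[0,0.0087,0.038,0,0],[0,0.0094,0.0409,0,0],[0,0.0101,0.0439,0,0],[0,0.0108,0.0468,0,0],[0,0.0114,0.0495,0,0],[0,0.0117,0.0507,0,0],[0,0.0117,0.0507,0,0]],
])

```text
clock: 14.3
position: [0.5117, -0.0623, -0.0028]
ee_rot: [2.456, 1.958, -0.0]
force: [-0.5, -0.3, 0.4]
width: 0.006
```

Run:
```python
from lane import *
look("10",(195,192,415,224),(260,185,402,250))
```

```text
t14.30 lane [-0.067  -0.0001] z -0.0028 tool y deg -12.87 F lane x -0.37 y 0.40 z 0.43 w 0.006
scene orange [nan nan] [nan nan] 0 21
scene purple [327.6607 206.1607] [ 0.5245 -0.0003] 56 167
scene red [345.0889 204.2444] [0.5307 0.035 ] 45 198
scene blue [363.1556 204.2444] [0.543  0.0695] 45 188
scene yellow [380.4054 201.9459] [0.5481 0.1054] 37 199
   lane [nan nan]
   lane [-0.0037  0.0013]
   lane [0.0321 0.0032]
   lane [ 0.0685 -0.001 ]
   lane [0.1047 0.002 ]
side orange [333.9062 207.0625] [ 0.5181 -0.0346] 32 159
side purple [321.1633 213.8163] [0.527  0.0013] 49 135
side red [309.2424 221.4242] [0.5327 0.0368] 33 180
side blue [295.5349 227.0698] [0.5452 0.0705] 43 167
side yellow [283.0278 234.9167] [0.551  0.1059] 36 197
   lane [-0.0385 -0.0001]
   lane [-0.0016 -0.0008]
   lane [0.0343 0.0017]
   lane [ 0.07  -0.003]
   lane [ 0.1058 -0.0007]m.py:19: RuntimeWarning: Mean of empty slice.
  uv=np.argwhere(wm)[:,::-1].mean(0)
  ret = um.true_divide(
```

View pics/side_10.png

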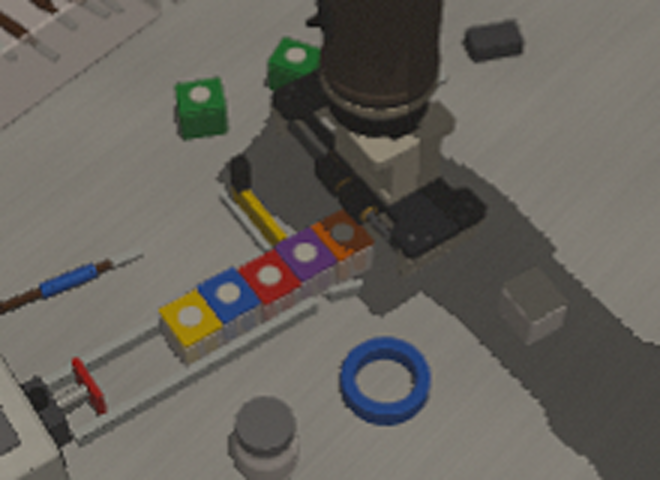

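View pics/scene_10.png

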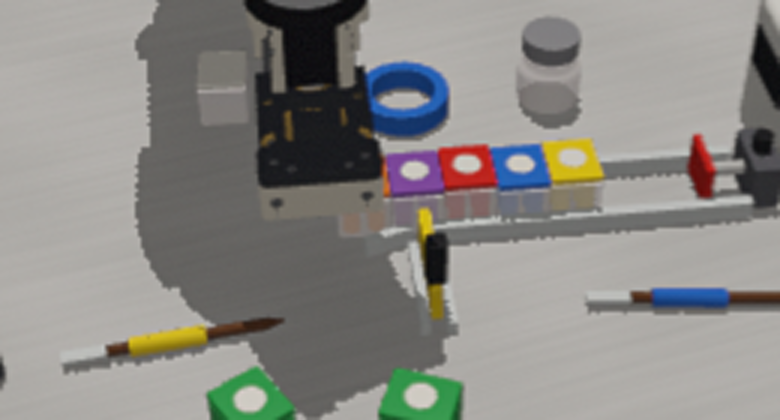

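>>> step_arm([
  [[0,0.0004,0.0015,0,0],[0,0.0008,0.0035,0,0],[0,0.0014,0.006,0,0],[0,0.002,0.0088,0,0],[0,0.0027,0.0117,0,0],[0,0.0034,0.0146,0,0],[0,0.004,0.0175,0,0],[0,0.0047,0.0205,0,0],[0,0.0054,0.0234,0,0],[0,0.0061,0.0263,0,0],[0,0.0067,0.0292,0,0],[0,0.0074,0.0322,0,0],[0,0.0081,0.0351,0,0],[0,0.0087,0.038,0,0],[0,0.0094,0.0409,0,0],[0,0.0101,0.0439,0,0],[0,0.0108,0.0468,0,0],[0,0.0114,0.0495,0,0],[0,0.0117,0.0507,0,0],[0,0.0117,0.0507,0,0]],
])

```text
clock: 16.07
position: [0.5234, -0.0113, -0.0028]
ee_rot: [2.456, 1.959, 0.0]
force: [-0.4, 0.2, 0.4]
width: 0.004
```

Run:
```python
from lane import *
look("11",(195,192,415,224),(255,195,402,265))
```

```text
t16.07 lane [-0.0146 -0.    ] z -0.0028 tool y deg -12.85 F lane x 0.11 y 0.41 z 0.37 w 0.004
scene purple [353.2407 204.2593] [0.5363 0.0506] 54 141
scene red [370.8333 202.2857] [0.5426 0.0866] 42 194
scene blue [388.3191 202.2979] [0.5545 0.1202] 47 183
scene yellow [405.619  200.2857] [0.5606 0.1562] 42 188
   lane [0.0485 0.0012]
   lane [0.0851 0.0032]
   lane [ 0.1204 -0.0009]
   lane [0.1569 0.0013]
side orange [315.8824 216.8824] [0.5302 0.0165] 34 159
side purple [302.92 223.98] [0.5386 0.0523] 50 141
side red [290.7429 231.6286] [0.5444 0.0872] 35 187
side blue [347.8018 256.5991] [0.4023 0.0465] 227 328
side yellow [263.5676 245.6757] [0.5627 0.1568] 37 204
   lane [ 0.014  -0.0004]
   lane [ 0.0508 -0.0006]
   lane [0.0861 0.0016]
   lane [0.0145 0.1309]
   lane [ 0.158  -0.0007]
```

View pics/scene_11.png

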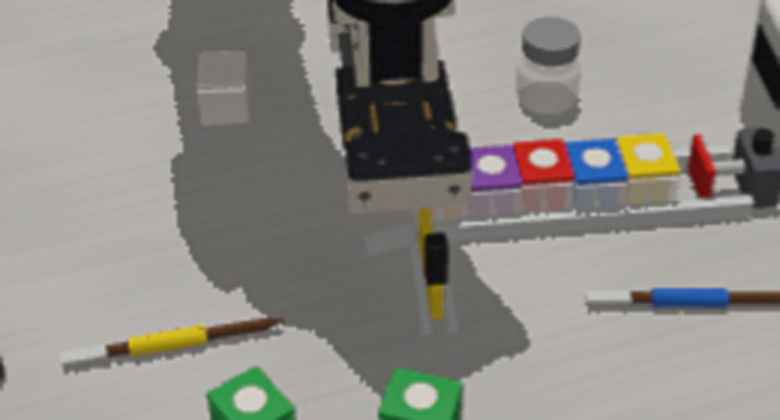

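View pics/side_11.png

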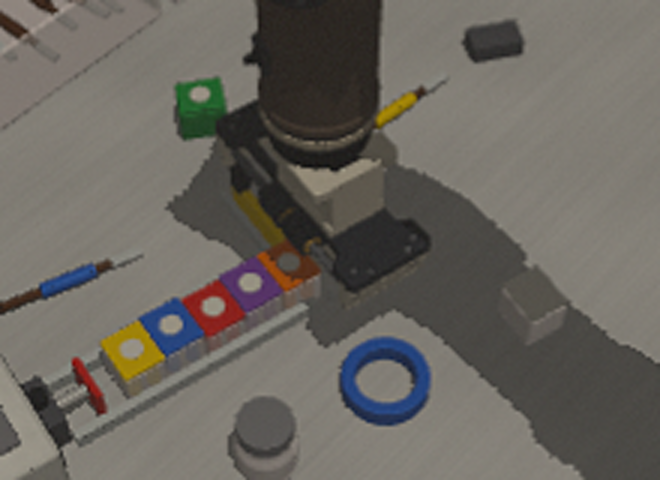

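>>> step_arm([
  [[0,0.0002,0.001,0,0],[0,0.0004,0.002,0,0],[0,0.0007,0.003,0,0],[0,0.0009,0.004,0,0],[0,0.0011,0.005,0,0],[0,0.0014,0.006,0,0],[0,0.0016,0.007,0,0],[0,0.0018,0.008,0,0],[0,0.002,0.009,0,0],[0,0.0023,0.01,0,0],[0,0.0025,0.011,0,0],[0,0.0027,0.0118,0,0],[0,0.0028,0.0122,0,0],[0,0.0028,0.0122,0,0]],
])

```text
clock: 17.33
position: [0.5262, 0.0008, -0.0028]
ee_rot: [2.456, 1.958, 0.0]
force: [-0.6, -0.7, 0.0]
width: 0.008
```

Run:
```python
from lane import *
look("12",(195,192,415,224),(245,195,402,275))
```

```text
t17.33 lane [-0.0023 -0.0001] z -0.0028 tool y deg -12.86 F lane x -0.79 y 0.43 z 0.01 w 0.008
scene purple [359.1964 203.9286] [0.5394 0.0623] 56 129
scene red [376.4444 201.7333] [0.5448 0.0981] 45 195
scene blue [394.4894 201.6596] [0.5569 0.1329] 47 187
scene yellow [410.4062 199.6562] [0.562  0.1664] 32 126
   lane [0.0607 0.0008]
   lane [0.0968 0.0036]
   lane [ 0.1334 -0.0004]
   lane [0.1672 0.0021]
side orange [311.5833 219.3611] [0.5327 0.0287] 36 158
side purple [298.5714 226.1633] [0.5418 0.0638] 49 142
side red [286.0833 233.9444] [0.5477 0.0992] 36 190
side blue [347.7655 256.5796] [0.4024 0.0465] 226 447
side yellow [258.8611 248.3889] [0.5653 0.1691] 36 215
   lane [ 0.0264 -0.0002]
   lane [ 0.0626 -0.0011]
   lane [0.0985 0.001 ]
   lane [0.0146 0.1308]
   lane [ 0.1705 -0.0004]
```

View pics/scene_12.png

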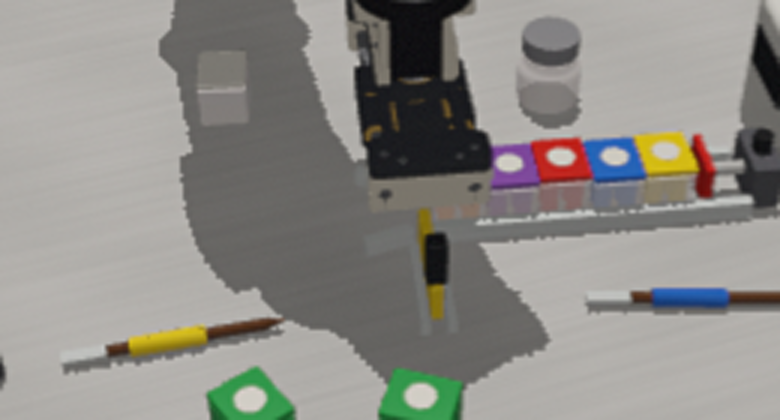

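>>> step_arm([
  [[0,0.0001,0.0004,0,0],[0,0.0002,0.0008,0,0],[0,0.0003,0.0012,0,0],[0,0.0004,0.0016,0,0],[0,0.0004,0.0019,0,0],[0,0.0005,0.0022,0,0],[0,0.0005,0.0022,0,0]],
])

```text
clock: 18.02
position: [0.5267, 0.0031, -0.0028]
ee_rot: [2.456, 1.958, 0.0]
force: [-0.5, -0.6, 0.7]
width: 0.002
```

>>> step_arm([
  [[0,0.0001,0.0003,0,0],[0,0.0001,0.0006,0,0],[0,0.0002,0.0009,0,0],[0,0.0003,0.0012,0,0],[0,0.0003,0.0012,0,0]],
])

```text
clock: 18.43
position: [0.527, 0.0044, -0.0028]
ee_rot: [2.456, 1.958, 0.001]
force: [-0.6, -0.4, 0.8]
width: 0.006
```

Run:
```python
from lane import *
look("13",(195,192,415,224),(245,195,402,275))
```

```text
t18.43 lane [ 0.0014 -0.0001] z -0.0028 tool y deg -12.85 F lane x -0.51 y 0.46 z 0.81 w 0.006
scene purple [361.0926 203.7037] [0.54   0.0662] 54 120
scene red [378.2955 201.5   ] [0.5454 0.102 ] 44 192
scene blue [396.1111 201.5778] [0.5578 0.1361] 45 187
scene yellow [411.3333 199.3333] [0.5618 0.1686] 24 108
   lane [0.0646 0.0011]
   lane [0.1007 0.0039]
   lane [ 0.1367 -0.0005]
   lane [0.1693 0.0029]
side orange [310.2286 219.8857] [0.5341 0.032 ] 35 156
side purple [297.2 227. ] [0.5425 0.0677] 50 151
side red [285.   234.75] [0.548  0.1025] 36 188
side blue [347.7699 256.5752] [0.4024 0.0465] 226 444
side yellow [257.4634 249.0732] [0.5663 0.1725] 41 212
   lane [ 0.03   -0.0007]
   lane [ 0.0666 -0.0009]
   lane [0.1017 0.0015]
   lane [0.0146 0.1308]
   lane [ 0.1741 -0.0006]
```

View pics/scene_13.png

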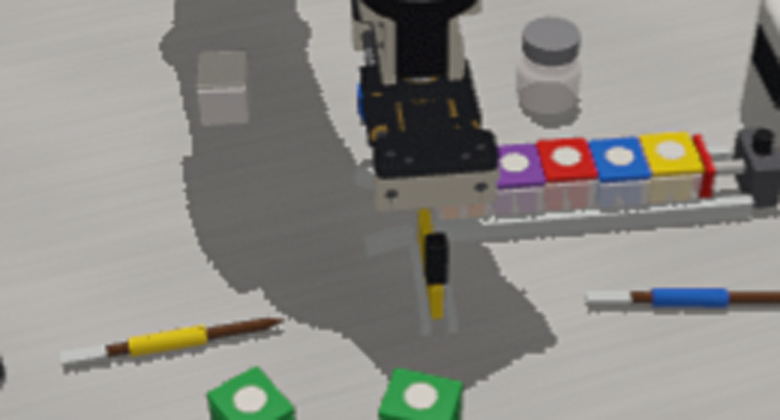

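>>> step_arm([
  [[0,0.0001,0.0003,0,0],[0,0.0002,0.0007,0,0],[0,0.0002,0.0007,0,0],[0,0.0002,0.0007,0,0]],
])

```text
clock: 18.87
position: [0.5273, 0.0052, -0.0028]
ee_rot: [2.456, 1.959, 0.001]
force: [0.9, -1.1, 0.8]
width: 0.006
```

>>> step_arm([
  [[0,0.0001,0.0003,0,0],[0,0.0002,0.0007,0,0],[0,0.0002,0.0007,0,0],[0,0.0002,0.0007,0,0]],
])

```text
clock: 19.2
position: [0.5275, 0.006, -0.0028]
ee_rot: [2.455, 1.959, 0.001]
force: [0.1, -0.7, -1.0]
width: 0.007
```

>>> step_arm([
  [[0,0.0001,0.0003,0,0],[0,0.0002,0.0007,0,0],[0,0.0002,0.0007,0,0],[0,0.0002,0.0007,0,0]],
])

```text
clock: 19.53
position: [0.5277, 0.0068, -0.0028]
ee_rot: [2.455, 1.959, 0.001]
force: [-0.1, -1.4, 0.8]
width: 0.006
```

>>> step_arm([
  [[0,0.0001,0.0003,0,0],[0,0.0001,0.0006,0,0],[0,0.0001,0.0006,0,0],[0,0.0001,0.0006,0,0]],
])

```text
clock: 19.87
position: [0.5278, 0.0074, -0.0028]
ee_rot: [2.455, 1.959, 0.001]
force: [-0.4, -1.8, 0.2]
width: 0.002
```

>>> step_arm([
  [[0,0.0001,0.0002,0,0],[0,0.0001,0.0004,0,0],[0,0.0001,0.0004,0,0],[0,0.0001,0.0004,0,0]],
])

```text
clock: 20.2
position: [0.5279, 0.0075, -0.0028]
ee_rot: [2.456, 1.958, 0.001]
force: [-0.3, -2.7, 1.5]
width: 0.009
```

Run:
```python
from lane import *
s=state()
im,_=eyes.get_image("scene"); cv2.imwrite("pics/s14.png",cv2.resize(im[180:240,340:460,::-1],None,fx=6,fy=6,interpolation=2)); state()
```

```text
t20.20 lane [ 0.0047 -0.0002] z -0.0028 tool y deg -12.85 F lane x -2.68 y -0.33 z 1.48 w 0.009
t20.25 lane [ 0.0047 -0.0002] z -0.0028 tool y deg -12.84 F lane x -3.24 y 0.19 z 0.77 w 0.003
```

View pics/s14.png

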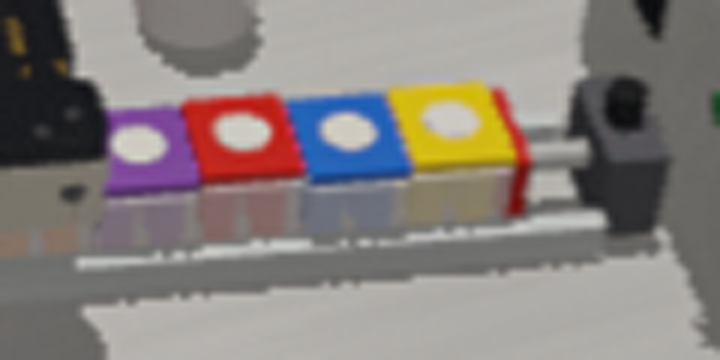

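The yellow tub is on the bumper, with wrist force at 3 N. Ramping up gently.

>>> step_arm([
  [[0,0.0001,0.0003,0,0],[0,0.0001,0.0005,0,0],[0,0.0002,0.0007,0,0],[0,0.0002,0.0007,0,0],[0,0.0002,0.0007,0,0]],
])

```text
clock: 20.67
position: [0.5279, 0.0077, -0.0028]
ee_rot: [2.456, 1.958, -0.001]
force: [-2.0, -5.0, 1.5]
width: 0.007
```

Run:
```python
from lane import *
s=state()
```

```text
t20.67 lane [ 0.0048 -0.0002] z -0.0028 tool y deg -12.87 F lane x -5.34 y 0.78 z 1.48 w 0.007
```

>>> step_arm([
  [[0,0.0001,0.0006,0,0],[0,0.0002,0.0008,0,0],[0,0.0002,0.001,0,0],[0,0.0003,0.0012,0,0],[0,0.0003,0.0012,0,0],[0,0.0003,0.0012,0,0]],
])

```text
clock: 21.17
position: [0.5278, 0.0078, -0.0028]
ee_rot: [2.456, 1.957, -0.002]
force: [-1.2, -6.7, 3.2]
width: -0.0
```

Run:
```python
from lane import *
s=state()
```

```text
t21.17 lane [ 0.005  -0.0001] z -0.0028 tool y deg -12.92 F lane x -6.80 y -0.38 z 3.16 w -0.0
```

>>> step_arm([
  [[0,0.0003,0.0012,0,0],[0,0.0003,0.0014,0,0],[0,0.0004,0.0016,0,0],[0,0.0004,0.0018,0,0],[0,0.0004,0.0018,0,0],[0,0.0004,0.0018,0,0]],
])

```text
clock: 21.67
position: [0.5278, 0.0079, -0.0028]
ee_rot: [2.457, 1.954, -0.005]
force: [-1.2, -9.4, 3.8]
width: 0.001
```

Run:
```python
from lane import *
s=state()
```

```text
t21.67 lane [ 0.005  -0.0001] z -0.0028 tool y deg -12.99 F lane x -9.42 y -0.91 z 3.79 w 0.001
```

>>> step_arm([
  [[0,0.0004,0.0018,0,0],[0,0.0004,0.002,0,0],[0,0.0005,0.0022,0,0],[0,0.0005,0.0023,0,0],[0,0.0005,0.0023,0,0],[0,0.0005,0.0023,0,0],[0,0.0005,0.0023,0,0],[0,0.0005,0.0023,0,0]],
])

```text
clock: 22.33
position: [0.5277, 0.008, -0.0028]
ee_rot: [2.457, 1.952, -0.009]
force: [-1.7, -9.5, 5.0]
width: 0.003
```

Run:
```python
from lane import *
s=state()
```

```text
t22.33 lane [0.0051 0.    ] z -0.0028 tool y deg -13.08 F lane x -9.66 y -0.43 z 4.97 w 0.003
```

>>> step_arm([
  [[0,0.0005,0.0023,0,0],[0,0.0006,0.0025,0,0],[0,0.0006,0.0027,0,0],[0,0.0006,0.0028,0,0],[0,0.0006,0.0028,0,0],[0,0.0006,0.0028,0,0],[0,0.0006,0.0028,0,0],[0,0.0006,0.0028,0,0]],
])

```text
clock: 23.0
position: [0.5277, 0.008, -0.0028]
ee_rot: [2.458, 1.948, -0.013]
force: [-1.6, -11.3, 5.3]
width: 0.007
```

Run:
```python
from lane import *
s=state()
print(s["joint_efforts"].round(1))
```

```text
t23.00 lane [0.0051 0.0001] z -0.0028 tool y deg -13.20 F lane x -11.33 y -0.94 z 5.26 w 0.007
[ -6.  -61.2  -8.8 -20.6  -2.1  -2.   -0.1]
```

>>> step_arm([
  [[0,0.0006,0.0028,0,0],[0,0.0007,0.0029,0,0],[0,0.0007,0.003,0,0],[0,0.0007,0.003,0,0],[0,0.0007,0.003,0,0],[0,0.0007,0.003,0,0],[0,0.0007,0.003,0,0],[0,0.0007,0.003,0,0]],
])

```text
clock: 23.67
position: [0.5276, 0.008, -0.0028]
ee_rot: [2.459, 1.945, -0.018]
force: [-2.5, -11.6, 6.0]
width: 0.006
```

Run:
```python
from lane import *
look("15",(195,192,415,224),(240,195,402,285))
```

```text
t23.67 lane [0.0051 0.0002] z -0.0028 tool y deg -13.32 F lane x -11.81 y -0.20 z 6.03 w 0.006
scene purple [363.098  203.5098] [0.5408 0.0703] 51 116
scene red [380.1364 201.4091] [0.5464 0.1056] 44 193
scene blue [398.0851 201.4681] [0.5588 0.14  ] 47 182
scene yellow [412.1667 199.1667] [0.5618 0.1705] 12 92
   lane [0.0688 0.0012]
   lane [0.1045 0.0038]
   lane [ 0.1408 -0.0006]
   lane [0.1711 0.0032]
side orange [309.3684 220.3684] [0.5346 0.0344] 38 153
side purple [295.7917 227.9167] [0.5431 0.0718] 48 151
side red [283.3421 235.6053] [0.5491 0.1068] 38 194
side blue [347.7699 256.5752] [0.4024 0.0465] 226 446
side yellow [255.9737 249.9211] [0.5671 0.1764] 38 205
   lane [ 0.0324 -0.0007]
   lane [ 0.0707 -0.0006]
   lane [0.1062 0.0013]
   lane [0.0146 0.1308]
   lane [ 0.178  -0.0006]
```

View pics/side_15.png

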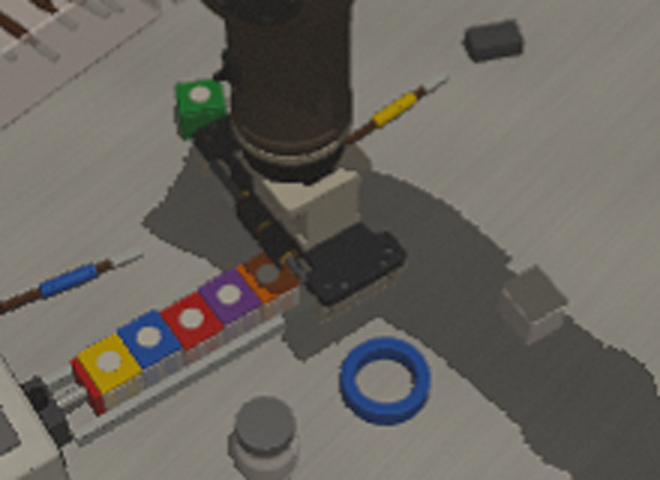

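View pics/scene_15.png

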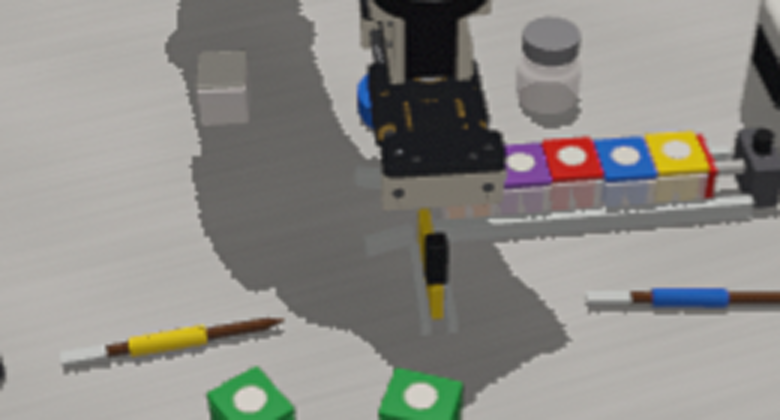

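The row is pressed closed with 9.4 to 11.8 N over about 2 s: tub 5 at lane x≈0.032, row length 0.146 m, all y within about 4 mm. Backing straight off, then lifting.

>>> step_arm([
  [[0,0.0002,0.001,0,0],[0,-0.0002,-0.001,0,0],[0,-0.0007,-0.003,0,0],[0,-0.0018,-0.008,0,0],[0,-0.0039,-0.017,0,0],[0,-0.0064,-0.028,0,0],[0,-0.009,-0.039,0,0],[0,-0.0113,-0.049,0,0],[0,-0.0127,-0.055,0,0],[0,-0.0135,-0.0585,0,0],[0,-0.0135,-0.0585,0.01,0],[0,-0.0135,-0.0585,0.03,0],[0,-0.0135,-0.0585,0.05,0],[0,-0.0135,-0.0585,0.07,0],[0,-0.0135,-0.0585,0.085,0],[0,-0.0135,-0.0585,0.09,0],[0,-0.0135,-0.0585,0.09,0],[0,-0.0135,-0.0585,0.09,0]],
])

```text
clock: 25.27
position: [0.514, -0.0502, 0.0872]
ee_rot: [2.459, 1.945, -0.018]
force: [0.2, 0.3, -0.5]
width: 0.004
```

Run:
```python
from lane import *
look("16",(195,192,415,224),(240,195,402,285))
s=observe(); print(W((-.003,-.135))-s["position"][:2])
```

```text
t25.27 lane [-0.0547  0.0003] z 0.0872 tool y deg -13.30 F lane x 0.39 y -0.13 z -0.49 w 0.004
scene orange [344.9535 204.6279] [0.5317 0.0343] 43 207
scene purple [362.5882 203.5294] [0.5405 0.0693] 51 163
scene red [379.8864 201.5   ] [0.5465 0.105 ] 44 192
scene blue [397.6957 201.5217] [0.5587 0.1392] 46 181
scene yellow [412.1667 199.1667] [0.5618 0.1705] 12 96
   lane [0.0317 0.002 ]
   lane [0.0677 0.0013]
   lane [0.1039 0.0035]
   lane [ 0.1399 -0.0007]
   lane [0.1711 0.0032]
side orange [309.0294 220.6176] [0.5347 0.0355] 34 179
side purple [296.1373 227.7843] [0.5427 0.071 ] 51 139
side red [283.6579 235.3947] [0.549  0.1058] 38 192
side blue [347.8062 256.5595] [0.4023 0.0464] 227 434
side yellow [256.1053 249.7895] [0.5671 0.1759] 38 207
   lane [ 0.0335 -0.0006]
   lane [ 0.0698 -0.0005]
   lane [0.1052 0.0012]
   lane [0.0145 0.1309]
   lane [ 0.1776 -0.0007]
[0.1441 0.0202]
```

View pics/scene_16.png

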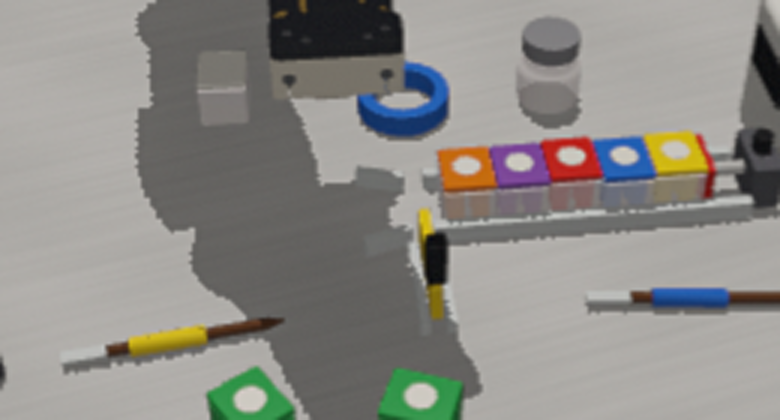

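View pics/side_16.png

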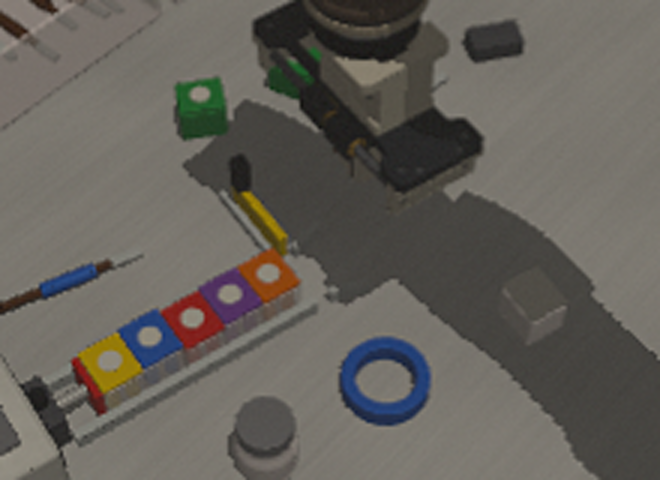

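The row stays put and tub 5 clears the gate plane. Moving over to the far side of the gate handle.

>>> step_arm([
  [[0,0.012,0.002,0,0.2],[0,0.032,0.005,0,0.4],[0,0.056,0.008,0,0.4],[0,0.08,0.011,0,0.4],[0,0.104,0.015,0,0.4],[0,0.126,0.018,0,0.4],[0,0.14,0.02,0,0.4],[0,0.1441,0.0202,0,0.4],[0,0.1441,0.0202,0,0.4],[0,0.1441,0.0202,-0.005,0.4],[0,0.1441,0.0202,-0.015,0.4],[0,0.1441,0.0202,-0.025,0.4],[0,0.1441,0.0202,-0.03,0.4],[0,0.1441,0.0202,-0.03,0.4]],
])

```text
clock: 26.53
position: [0.6557, -0.0304, 0.0543]
ee_rot: [2.454, 1.956, -0.025]
force: [-0.1, -0.4, -0.0]
width: 0.002
```

Run:
```python
from lane import *
tipz()
im,d=eyes.get_image("wrist"); cv2.imwrite("pics/w17.png",im[:,:,::-1])
im,d=eyes.get_image("side"); cv2.imwrite("pics/side17.png",cv2.resize(im[130:290,220:440,::-1],None,fx=3,fy=3,interpolation=2))
im,d=eyes.get_image("scene"); cv2.imwrite("pics/scene17.png",cv2.resize(im[150:290,230:450,::-1],None,fx=3,fy=3,interpolation=2))
```

```text
t26.53 lane [-0.0037 -0.1333] z 0.0543 tool y deg -12.91 F lane x -0.43 y 0.02 z -0.01 w 0.002
tip z low [0.0077 0.0094 0.0097 0.0098 0.0109 0.0117 0.0118 0.0134 0.0141 0.0151
 0.0166 0.0168] n 709
pics/tip2653.png
```

View pics/w17.png

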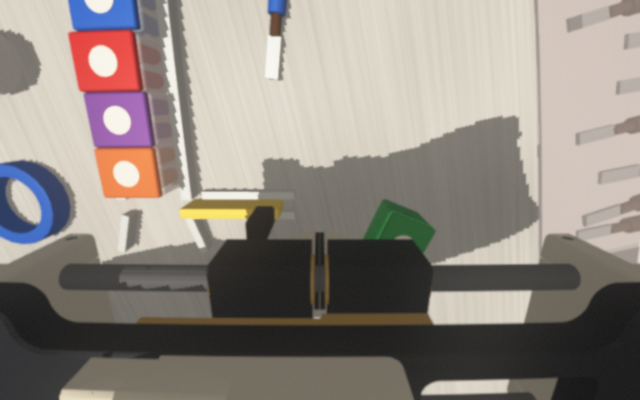

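View pics/side17.png

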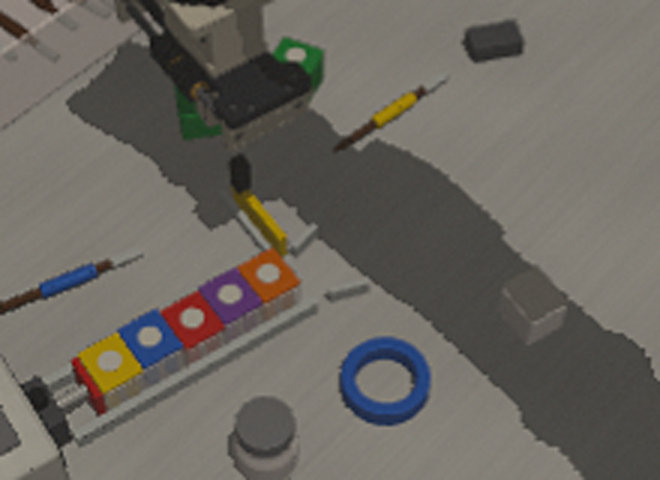

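View pics/scene17.png

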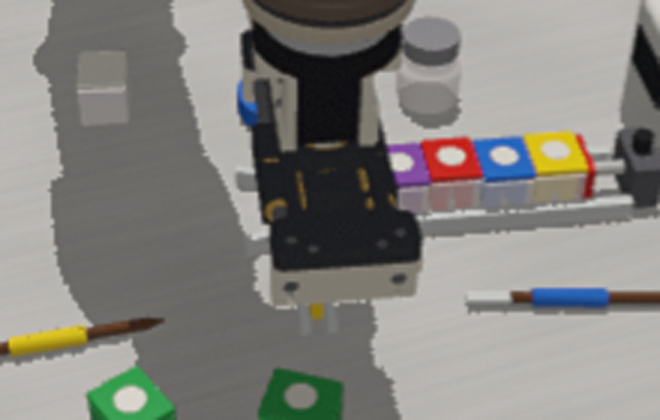

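Run:
```python
from lane import *
for n in("scene","side"):
    p=np.load(f"pics/{n}_pts.npy").reshape(-1,3); l=L(p)
    k=(p[:,2]>.03)&(p[:,2]<.046)&(l[:,1]<-.12)&(l[:,1]>-.25)&(abs(l[:,0])<.12)
    print(n,np.percentile(l[k,0],[1,99]),np.percentile(l[k,1],[1,50,99]),k.sum())
    k2=k&(abs(l[:,0])<.02); print(np.percentile(l[k2,1],[1,50,99]),k2.sum())
```

```text
scene [-0.1197  0.0004] [-0.2179 -0.1971 -0.1668] 782
[-0.2185 -0.2    -0.1804] 217
side [-0.1192  0.0027] [-0.2134 -0.1872 -0.1619] 316
[-0.2148 -0.1892 -0.1753] 100
```

>>> step_arm([
  [[0,0,0,-0.008,0],[0,0,0,-0.018,0],[0,0,0,-0.028,0],[0,0,0,-0.036,0],[0,0,0,-0.039,0],[0,0,0,-0.039,0],[0,0,0,-0.039,0]],
])

```text
clock: 27.32
position: [0.6576, -0.0301, 0.0174]
ee_rot: [2.453, 1.954, -0.02]
force: [0.1, -0.1, 0.7]
width: 0.004
```

```bash
python3 - <<'E'
from lane import *
tipz()
im,d=eyes.get_image("side"); cv2.imwrite("pics/side18.png",cv2.resize(im[120:240,240:400,::-1],None,fx=5,fy=5,interpolation=2))
E
ls -t pics/tip*|head -1
```

```text
t27.32 lane [-0.0029 -0.135 ] z 0.0174 tool y deg -12.91 F lane x -0.09 y -0.15 z 0.71 w 0.004
tip z low [0.0066 0.0066 0.0067 0.0069 0.0086 0.0093 0.0096 0.0097 0.0097 0.0098
 0.0098 0.0098] n 771
pics/tip2731.png
pics/tip2731.png
```

View pics/side18.png

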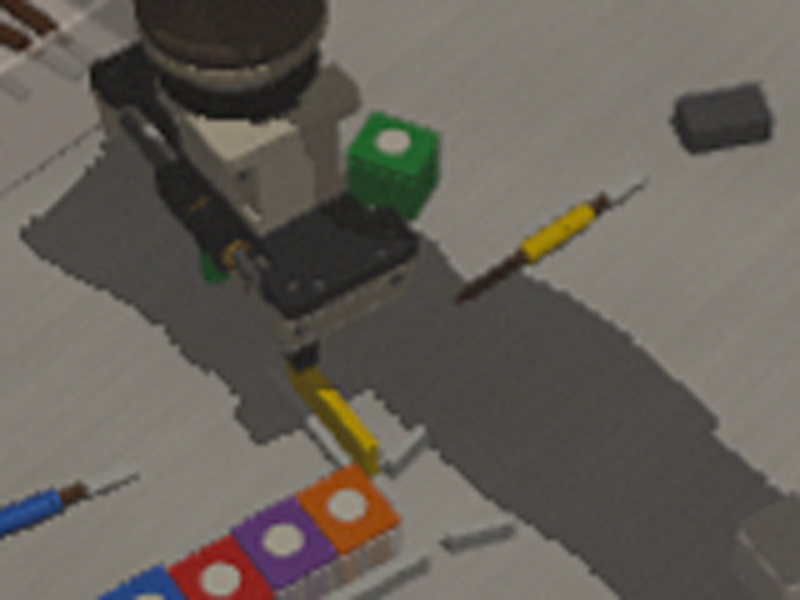

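>>> step_arm([
  [[0,-0.0029,0.0007,0,0],[0,-0.0058,0.0013,0,0],[0,-0.0088,0.002,0,0],[0,-0.0117,0.0027,0,0],[0,-0.0146,0.0034,0,0],[0,-0.0175,0.004,0,0],[0,-0.0205,0.0047,0,0],[0,-0.0234,0.0054,0,0],[0,-0.0263,0.006,0,0],[0,-0.0292,0.0067,0,0],[0,-0.0322,0.0074,0,0],[0,-0.0351,0.0081,0,0],[0,-0.038,0.0087,0,0],[0,-0.0409,0.0094,0,0],[0,-0.0439,0.0101,0,0],[0,-0.046,0.0106,0,0],[0,-0.0468,0.0108,0,0],[0,-0.0468,0.0108,0,0]],
])

```text
clock: 28.92
position: [0.6109, -0.0192, 0.018]
ee_rot: [2.453, 1.954, -0.019]
force: [1.2, -0.2, 0.8]
width: 0.004
```

Run:
```python
from lane import *
state()
im,d=eyes.get_image("side"); cv2.imwrite("pics/side19.png",cv2.resize(im[130:250,220:380,::-1],None,fx=5,fy=5,interpolation=2))
im,d=eyes.get_image("wrist"); cv2.imwrite("pics/w19.png",im[:,:,::-1])
```

```text
t28.92 lane [-0.0028 -0.0871] z 0.0180 tool y deg -12.90 F lane x 0.11 y -1.20 z 0.84 w 0.004
```

View pics/side19.png

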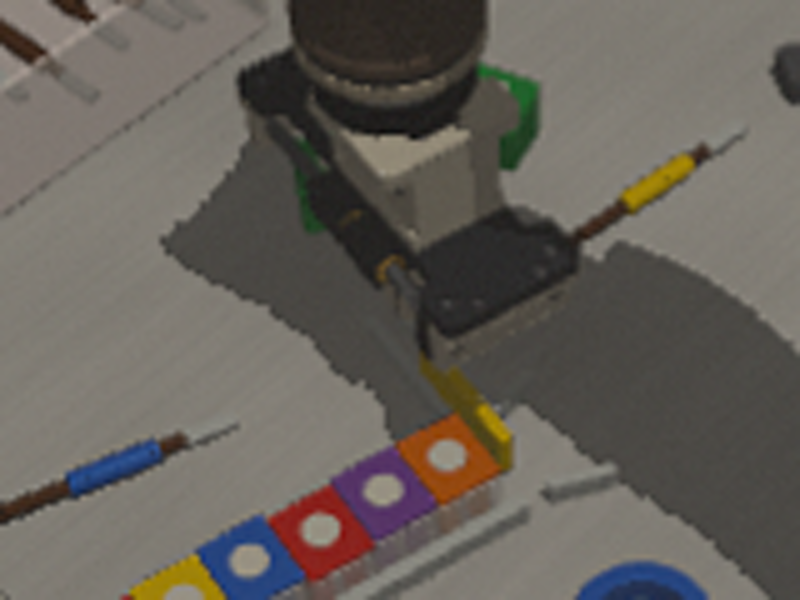

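View pics/w19.png

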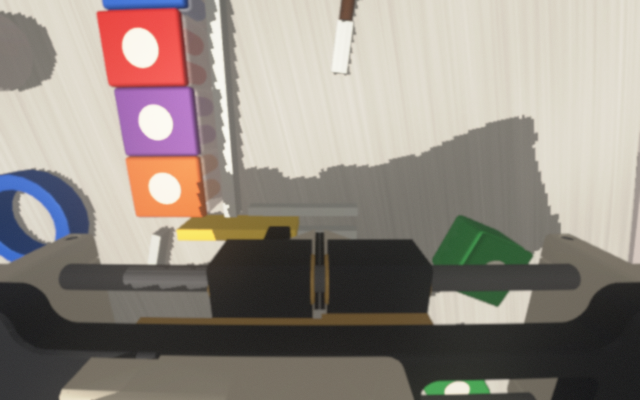

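The gate is sliding under about 1.2 N and passes behind the orange tub without touching it. Continuing until it hits its end.

>>> step_arm([
  [[0,-0.0019,0.0004,0,0],[0,-0.0039,0.0009,0,0],[0,-0.0058,0.0013,0,0],[0,-0.0078,0.0018,0,0],[0,-0.0097,0.0022,0,0],[0,-0.0097,0.0022,0,0]],
])

```text
clock: 29.52
position: [0.6006, -0.017, 0.0179]
ee_rot: [2.453, 1.955, -0.02]
force: [0.1, 0.6, -0.0]
width: 0.006
```

>>> step_arm([
  [[0,-0.001,0.0002,0,0],[0,-0.002,0.0005,0,0],[0,-0.003,0.0007,0,0],[0,-0.003,0.0007,0,0]],
])

```text
clock: 29.85
position: [0.5986, -0.0165, 0.018]
ee_rot: [2.452, 1.953, -0.018]
force: [5.5, -1.1, -3.3]
width: 0.007
```

Run:
```python
from lane import *
state()
im,d=eyes.get_image("side"); cv2.imwrite("pics/side20.png",cv2.resize(im[130:250,220:380,::-1],None,fx=5,fy=5,interpolation=2))
P=eyes.camera_params("side"); vv,uu=np.mgrid[150:290,240:400]; vv=vv.ravel();uu=uu.ravel()
un=cv2.undistortPoints(np.c_[uu,vv].astype(float).reshape(-1,1,2),P["intrinsics"],P["distortion"]).reshape(-1,2)
q=(np.c_[un,np.ones(len(un))]*d[vv,uu][:,None])@R.from_rotvec(P["attitude"]).as_matrix().T+P["position"]
l=L(q); k=(abs(l[:,0])<.006)&(q[:,2]>.024)&(q[:,2]<.036)&(abs(l[:,1])<.06)
print("plate y",np.percentile(l[k,1],[1,50,95,99]))
```

```text
t29.85 lane [-0.0029 -0.0746] z 0.0180 tool y deg -12.91 F lane x 0.12 y -5.63 z -3.29 w 0.007
plate y [-0.0419 -0.0093  0.0144  0.0156]
```

View pics/side20.png

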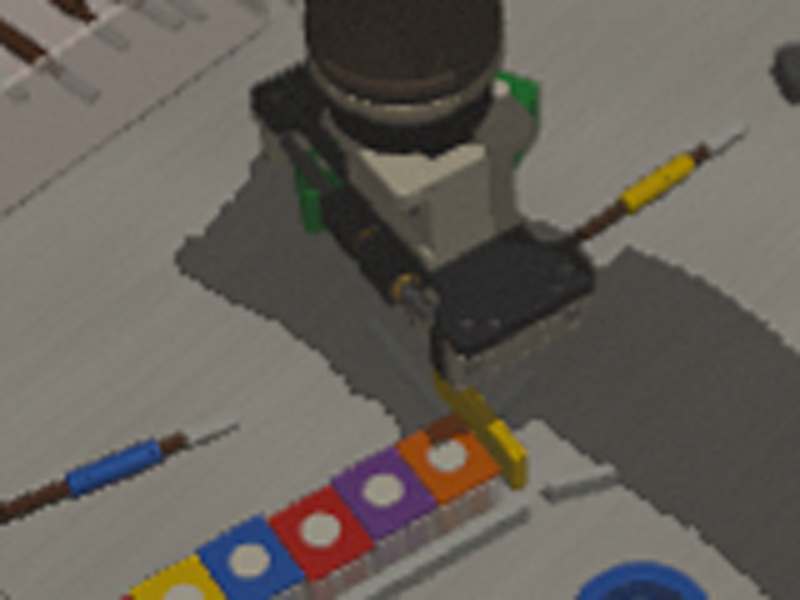

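>>> step_arm([
  [[0,-0.002,0.0005,0,0],[0,-0.003,0.0007,0,0],[0,-0.003,0.0007,0,0],[0,-0.003,0.0007,0,0]],
])

```text
clock: 30.23
position: [0.5986, -0.0165, 0.0183]
ee_rot: [2.45, 1.951, -0.012]
force: [10.4, -2.0, -8.1]
width: 0.001
```

The gate is at its hard stop: force rises to about 10 N with no further motion. Retreating sideways away from the handle, then up.

>>> step_arm([
  [[0,0.001,-0.0002,0,0],[0,0.006,-0.0014,0,0],[0,0.014,-0.0032,0,0],[0,0.022,-0.0051,0,0],[0,0.03,-0.0069,0,0],[0,0.034,-0.0078,0.005,0],[0,0.034,-0.0078,0.025,0],[0,0.034,-0.0078,0.05,0],[0,0.034,-0.0078,0.08,0],[0,0.034,-0.0078,0.11,0],[0,0.034,-0.0078,0.14,0],[0,0.034,-0.0078,0.15,0],[0,0.034,-0.0078,0.15,0]],
])

```text
clock: 31.32
position: [0.6348, -0.0241, 0.1721]
ee_rot: [2.448, 1.948, -0.004]
force: [0.3, 0.8, -1.1]
width: 0.005
```

>>> step_arm([
  [[0,0,-0.02,0,0],[0,0,-0.05,0,0],[0,0,-0.085,0,0],[0,0,-0.12,0,0],[0,0,-0.155,0,0],[0,0,-0.19,0,0],[0,0,-0.21,0,0],[0,0,-0.22,0,0],[0,0,-0.22,0,0],[0,0,-0.22,0,0]],
])

```text
clock: 32.15
position: [0.6346, -0.2426, 0.1711]
ee_rot: [2.449, 1.95, -0.004]
force: [0.9, 1.1, -0.3]
width: 0.005
```

Run:
```python
from lane import *
look("21",(195,192,415,222),(240,195,330,285))
for n in ("side","scene"):
    im,d=eyes.get_image(n)
    P=eyes.camera_params(n); vv,uu=np.mgrid[0:400,0:640]; vv=vv.ravel();uu=uu.ravel()
    un=cv2.undistortPoints(np.c_[uu,vv].astype(float).reshape(-1,1,2),P["intrinsics"],P["distortion"]).reshape(-1,2)
    q=(np.c_[un,np.ones(len(un))]*d[vv,uu][:,None])@R.from_rotvec(P["attitude"]).as_matrix().T+P["position"]
    l=L(q); k=(abs(l[:,0])<.006)&(q[:,2]>.024)&(q[:,2]<.036)&(abs(l[:,1])<.06)
    print("plate y",np.percentile(l[k,1],[1,50,95,99]))
    k=(abs(l[:,0])<.015)&(q[:,2]>.058)&(q[:,2]<.068)&(l[:,1]>-.12)&(l[:,1]<0)
    print("handle top",l[k].mean(0),k.sum())
```

```text
t32.15 lane [-0.2152 -0.1603] z 0.1711 tool y deg -12.93 F lane x 1.29 y -0.63 z -0.29 w 0.005
scene orange [345.0227 204.6818] [0.532  0.0344] 44 205
scene purple [362.5 203.5] [0.5404 0.0692] 52 163
scene red [379.8864 201.5   ] [0.5465 0.105 ] 44 191
scene blue [397.6957 201.5217] [0.5587 0.1392] 46 181
scene yellow [412.1538 199.    ] [0.5614 0.1707] 13 96
   lane [0.0318 0.0018]
   lane [0.0676 0.0014]
   lane [0.1039 0.0035]
   lane [ 0.1399 -0.0007]
   lane [0.1712 0.0037]
side orange [309.0294 220.6176] [0.5347 0.0355] 34 182
side purple [296.1373 227.7843] [0.5427 0.071 ] 51 134
side red [283.6579 235.3947] [0.549  0.1058] 38 191
side blue [269.3913 241.7609] [0.5606 0.1405] 46 181
side yellow [256.1053 249.7895] [0.5671 0.1759] 38 207
   lane [ 0.0335 -0.0006]
   lane [ 0.0698 -0.0005]
   lane [0.1052 0.0012]
   lane [ 0.1416 -0.0023]
   lane [ 0.1776 -0.0007]
plate y [-0.047  -0.0146  0.0138  0.0151]
handle top [ 0.0021 -0.0485] 34
plate y [-0.0595 -0.005   0.013   0.0156]
handle top [-0.001  -0.0526] 53
```

View pics/side_21.png

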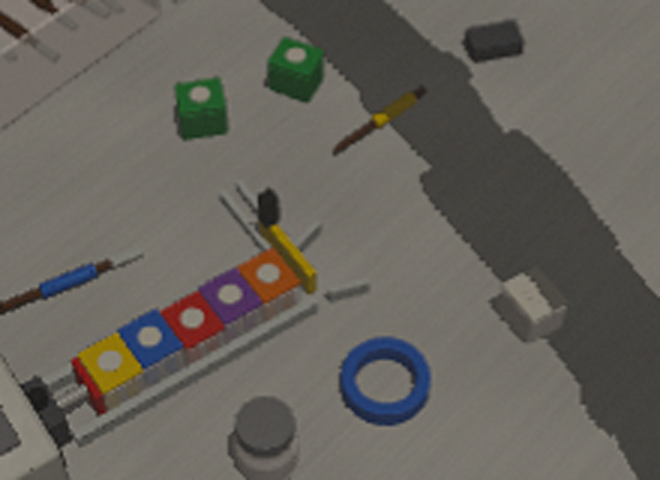

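View pics/scene_21.png

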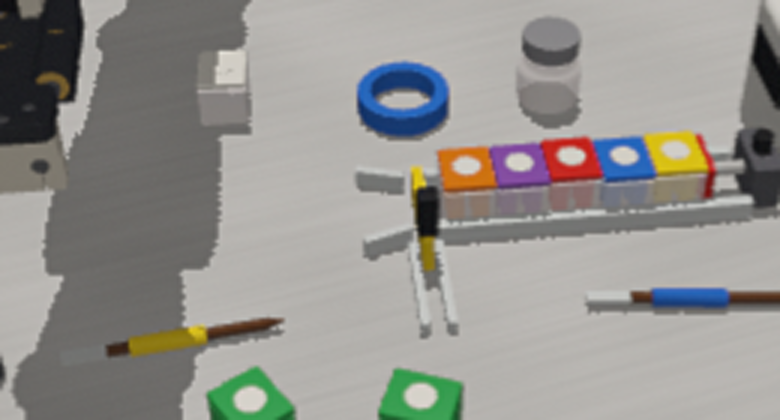

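The gate handle has gone from lane y≈-0.094 to -0.0505 (shut is -0.050). The row is closed and straight, and the arm is clear. Handing in.

```bash
python3 -c "
from cell import arm
print(arm.sign_off())"
```

```text
the job is handed in; nothing more can be done
None
```

I pushed the row of five tubs into the lane as one block and pressed it on the bumper. Then I slid the yellow gate shut behind the last tub and handed the job in at about 32 s.

**Pressing:** the wrist force was 9.4 to 11.8 N at the readings over the last 2 s. That is the force on the gripper, so the bumper saw a little less because of row friction. I could not see directly whether the switch tripped.

**Last checks:**

| Check | Measured | Needed |
|---|---|---|
| Tub 5 centre inside the gate plane | about 33 mm | over 21 mm |
| First to last tub centre | about 144 mm | under 150 mm |
| Tubs off the lane's middle line | within about 4 mm | within 6 mm |
| Gate travel | about 43.5–44 mm by camera | over 41 mm |

- **Gate:** it also stopped moving while the push rose to about 10 N, so it was at its end.
- **Bystanders:** none looked moved in the pictures. I did not measure their positions again.

**What disagreed:**
- **Fingertip height:** the fingertips sat about 36 mm higher than the reported TCP height and the stated tip offset imply. My first pass went over tub 5 without touching it, and I worked from the depth images after that.
- **Camera views:** the scene and side views differ by 2 to 3 mm sideways. The largest offset, 3.5 mm for the red tub, comes from the scene view; the side view gives 1.2 mm. I left out the scene reading for the yellow tub at the end because little of its label was picked out there.

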